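# Ready a cab filter blower

## Robot

A 6-joint arm with a two-finger parallel gripper is mounted at the origin on the work surface. World frame = base frame: x ahead of the robot, y to its left, z up, the work surface at z = 0. Lengths are in m, angles in rad, forces in N, time in s.
With the tool pointing down it reaches from about 0.3 to 0.775 m from the base axis. Payload 14.6 kg.
Tool frame: the origin (TCP) lies midway between the tips of the shut fingers; the grasp point (between the pads) lies 19 mm behind it (ctrl.tcp_to_grasp is the distance from the TCP to the grasp point, in m); x points along the fingers, y is the direction in which the jaws open and shut, and the axes are right-handed (so a half turn about x gives the same grasp; the last joint's range is limited). The gripper opens to 94 mm and grips with 3 to 60 N. Pads are 16 mm wide; open, the fingers measure 119 mm over their backs; the gripper's body (75 mm by 177 mm) begins 78 mm behind the grasp point.
Start: joints at [-1.384, 0.3, 1.521, -0, 1.321, -0.067], TCP at [0.138, -0.532, 0.205] pointing down, gripper open.
Joint ranges: [-3.03, 3.03], [-0.79, 2.21], [0.23, 2.52], [-1.04, 4.18], [0, 3.07], [-2.55, 2.55]. Speed limits (rad/s): [2.22, 2.22, 2.57, 3.14, 3.14, 3.14].

## Interface

Orientations are given as [roll, pitch, yaw] about the fixed x, y, z axes, in that order (R = Rz(yaw) Ry(pitch) Rx(roll)).
In Python, from station import ctrl gives the robot as it stands.
- The arm moves only by the tool jog_arm, never from a script. Its argument "rows" is one flat list of numbers, 7 for each row, row after row: the shift along the world's x, y, z in m, then the turn, a rotation vector about the world's x, y, z in degrees, then the closure, from 0 (fully open) to 1 (shut). A call has 1 to 8 rows; each row shifts and turns the commanded pose from where the row before left it; what a row does not reach is not made up. A row lasts 1/12 s, in which the tool goes at most 41.7 mm and 7.16 degrees, less where a joint would pass 70% of its speed; a pose out of reach is approached as far as the arm can. A call with a gripper value outside its range is refused whole. The fingers move at their own pace and stop on an object; "squeeze" is the grip in N (left out, the last holds). Time passes only in rows, so rows that do not move let the fingers close. It gives the time, the measured TCP pose, the force and the opening at its end, in the units of the state.
- ctrl.get_obs(): the state, without advancing time (a new reading comes with each control period).
- ctrl.camera(name): name is "scene" or "side" or "wrist"; returns (picture, depth): 384x512x3 uint8, red, green, blue; 384x512 float32, m along the optical axis (not along the pixel's ray), 0 where there is no reading.
- ctrl.camera_model(name): a dict with "K" (3x3 intrinsics, pixels), "extrinsics" (4x4, takes a point from camera to world coordinates). Camera axes: x right, y down, z forward; pixel columns grow to the right and rows downward; lengths in m; the calibration is good to about 2 mm. A picture is of the moment at which its call begins: read the wrist's pose just before it. camera_model takes no time and is no camera call; for the wrist camera it gives the pose at the moment of the call.
- ctrl.hand_in(): hands the job in, once; it reports no verdict.
The state is a dict: "time_s": time; "qpos": joint angles; "joint_vel": joint speeds; "tau": joint torques, N m; "ee_pos": TCP position; "eef_rot": TCP orientation; "force": force on the tool from outside, world axes, zero at the start; "moment": the same for the moment, N m; "grip_width": finger opening in m.
Only numpy, scipy, OpenCV 4.12 (cv2) and the standard library are available. Lean on these libraries where they do the work, as an engineer would, in place of code of your own. Each camera call takes 0.05 s, during which the arm holds its last target.

## Task

Get this cab filter blower ready for collection. Back off the red clamp knob just enough to free the outlet duct (less than half a turn), swing the duct from over the filter bay round to the white index mark, and retighten the clamp there, never forcing the duct while it is clamped. Then slide every new filter up out of the rack and set it fully home in a slot of the filter bay, upright, and last press the green reset button until it clicks; leave the other things on the bench alone.

Things in the scene. Friction and masses are not known exactly. Their poses are not given: they have to be found in the camera images.
- blower: cab filter blower: light-grey box 240 (x) x 395 (y, from -205 to +190) x 110 mm high, fixed on the bench. Origin: on its underside, midway in x; +x is the side away from the robot, +z up. Its flat top (the deck) is 110 mm up. The -y part of the deck is the filter bay with three parallel slots; the swivelling black outlet duct stands at deck point x 0, y +80 mm; the clamp knob at x -81, y +161; the green button at x -85, y 0. It is turned up to 0.15 rad from square
- slot1 (a point): middle of the mouth of filter slot 1, in the deck; slot 1 is the farthest of the three from the duct swivel (blower y -164 mm). Each slot is 138 mm along its x, 14 mm across its y and 98 mm deep (flat closed floor 12 mm above the bench); axes as the blower's. The slots are 52 mm apart. A filter fully home has its centre (half-way up) 29 mm below this point, and the middle of its top rail 34 mm above the deck
- slot2 (a point): the same for slot 2, the middle one (blower y -112 mm)
- slot3 (a point): the same for slot 3, nearest the duct swivel (blower y -60 mm); 140 mm from the swivel axis
- duct (a joint): angle of the outlet duct about its upright swivel, rad, anticlockwise positive seen from above. 0: the duct points along the blower's -y, folded over the filter bay (start: -0.2 to 0.25). 1.57: it points along the blower's +x, where the white line on the duct meets the white index mark on the deck: the working position. Stops at -0.35 and 2.3. Freed, it turns against 0.15 N m of drag and stays where it is left; clamped, friction holds it (about 1 N m)
- swivel (a point): point on the duct's swivel axis at deck height (110 mm up), fixed to the blower; axes as the blower's
- duct_grip (a point): on the centre line of the duct's level tube, 95 mm out from the swivel axis and 187 mm above the bench; x axis points along the duct outwards. The tube is 50 mm thick (raised bands 54 mm at 40, 150 and 195 mm), starts at the swivel and ends 215 mm out; its underside is 162 mm above the bench. Its upright stub is 54 mm thick and ends in an aluminium flange of 130 mm diameter, 12 mm thick, lying on the deck
- clamp (a joint): angle of the red wing knob of the strap clamp, rad, anticlockwise positive seen from above = backing off. Right-hand thread, 6 mm a turn: 0 is where the strap's toe just touches the duct's flange; below 0 it presses on it ever harder, to a hard stop at -1.0; above 0 the toe is clear and the duct is free. Start: tight, -0.95 to -0.75. Retightened counts from -0.5 down. The knob has about 0.2 N m of friction and stays where it is left
- clamp_grip (a point): middle of the red wing of the clamp knob, on its upright axis, 164 mm above the bench; the wing is 64 mm long along this point's x axis, 14 mm thick along its y and 30 mm high, and its underside is 15 mm above a steel strap. It rises 1 mm per rad. The nearest tall thing is the duct's stub, 88 mm from the knob's axis
- reset_button (a joint): travel of the green filter-reset button, m: 0 at rest, 0.007 at its hard stop. It snaps like a dome switch: the force rises to about 7 N near 2.3 mm, then it gives way and falls to about 2 N at 6 mm; it springs back when let go. It has clicked from 0.0055 on
- reset_top (a point): middle of the top of the green button, a cap of 30 mm diameter whose top stands 18 mm above the deck (128 mm above the bench), in a black bezel 40 mm wide and 4 mm high
- rack: blue plastic filter rack standing loose on the bench (1.8 kg), 170 (x) x 176 (y) x 75 mm high, open in the middle; origin: centre of its underside. Its three slots lie at y -54, 0 and 54 mm, 11 mm wide, between ribs that rise to 72 mm; a filter stands in its slot on the rack's 8 mm floor, across the rack (its width along the rack's x)
- filter1_c (a point): new filter panel (one of the three may be absent: None): white pleated pad in an orange frame, 130 mm wide (its x), 8 mm thick (its y), 138 mm tall (its z), 0.15 kg. This point is its centre, half-way up. The panel proper is the lower 96 mm; over it a top rail 80 mm long (x), 12 mm thick (y) and 12 mm high, its middle 63 mm above this point, is carried on two posts 8 mm wide at x +-36 mm, with an open window 30 mm high under it. All start upright in the rack
- filter2_c (a point): a filter panel like filter1
- filter3_c (a point): a filter panel like filter1
- can_green: green aerosol can, 66 mm diameter, 200 mm tall; a bystander, leave it alone; origin: centre of its underside
- can_blue: blue aerosol can, 66 mm diameter, 200 mm tall; a bystander, leave it alone; origin: centre of its underside
- wipes_tub: white tub, 114 mm diameter, 168 mm tall; a bystander, leave it alone; origin: centre of its underside
- oil_filter: white and red spin-on oil filter, 90 mm diameter, 95 mm tall; a bystander, leave it alone; origin: centre of its underside
- parts_box: small carton 110 x 80 x 60 mm; a bystander, leave it alone; origin: centre of its underside
- screwdriver: yellow screwdriver 200 mm long, lying; a bystander, leave it alone; origin: centre of its underside
- wrench: steel wrench 150 mm long, lying; a bystander, leave it alone; origin: centre of its underside
Not all that is in view belongs to the job. What is shaped like the part that bears filter1_c but purple is not meant.

How it is judged:
By the outcome, as a careful person would: the job done as asked, in the order asked, and still so for the second after the job is handed in, with the robot touching nothing.
Of filter1, filter2, filter3 only 2 to 3 are there at a start; the rules pass over those that are not, and their reading is None.
At some moment in a run one of rack may be knocked a few centimetres aside while the robot is not near it.
It also fails if it takes over 208 s, if anything falls off the work surface, if the arm or the gripper's body presses on something with over 40 N, if the wrist force passes 120 N, or if a joint passes its speed limit or range.

## Working session

There is one attempt and no reset: what is moved stays moved. The work goes in short steps, Python scripts to look and compute and a tool call to move; the robot and the scene stay as the last step left them, time stands still between calls to the robot, and variables do not carry over. Pictures are saved under pics/ and viewed, and the job is handed in when it is done.

Besides the shell and the picture viewer there is one more tool, called after "Request:" in YAML: its name, and indented under it one key for each argument. jog_arm: Moves the arm, as the interface text tells. Its arguments: {"type":"object","properties":{"rows":{"type":"array"},"squeeze":{"type":"number"}},"required":["rows"]}

```bash
ls; mkdir -p pics; cat > h.py <<'E'
import numpy as np, cv2
from station import ctrl
def snap(name,fn=None):
    M=ctrl.camera_model(name); p,d=ctrl.camera(name)
    if fn: cv2.imwrite('pics/'+fn+'.png',p[:,:,::-1])
    np.savez('pics/'+(fn or name)+'.npz',p=p,d=d,K=M['K'],E=M['extrinsics'])
    return p,d,M['K'],M['extrinsics']
def cloud(d,K,E):
    v,u=np.mgrid[:d.shape[0],:d.shape[1]]
    X=np.stack([(u-K[0,2])/K[0,0]*d,(v-K[1,2])/K[1,1]*d,d],-1)
    P=X@E[:3,:3].T+E[:3,3]; P[d<=0]=np.nan
    return P
E
python3 - <<'E'
from h import *
for n in ['scene','side','wrist']:
    p,d,K,Ex=snap(n,n+'0'); print(n,K[0,0],Ex.round(3).tolist())
o=ctrl.get_obs(); print({k:np.round(v,3).tolist() for k,v in o.items()})
E
```

```text
pics
scene 454.4329279417926 [[0.681, 0.581, -0.446, 1.109], [0.732, -0.536, 0.42, -0.528], [0.005, -0.613, -0.79, 1.265], [0.0, 0.0, 0.0, 1.0]]
side 485.2789492994202 [[-0.993, -0.09, 0.08, 0.369], [-0.119, 0.661, -0.741, 1.092], [0.014, -0.745, -0.667, 1.077], [0.0, 0.0, 0.0, 1.0]]
wrist 302.91028694944646 [[0.253, -0.931, -0.264, 0.214], [-0.967, -0.244, -0.068, -0.511], [-0.001, 0.273, -0.962, 0.385], [0.0, 0.0, 0.0, 1.0]]
{'time_s': 0.15, 'qpos': [-1.384, 0.3, 1.521, 0.0, 1.321, -0.067], 'joint_vel': [-0.001, -0.002, -0.003, -0.0, -0.001, 0.0], 'tau': [0.001, -53.196, -35.282, 0.071, 0.024, -0.0], 'ee_pos': [0.138, -0.532, 0.205], 'eef_rot': [-1.659, 1.57, 1.736], 'force': [0.004, -1.206, 0.691], 'moment': [0.025, -0.01, -0.002], 'grip_width': 0.094}
```

View pics/scene0.png

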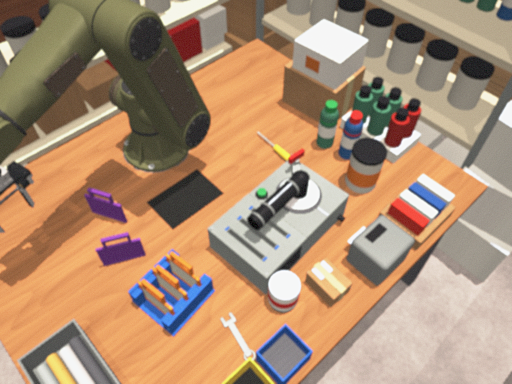

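View pics/side0.png

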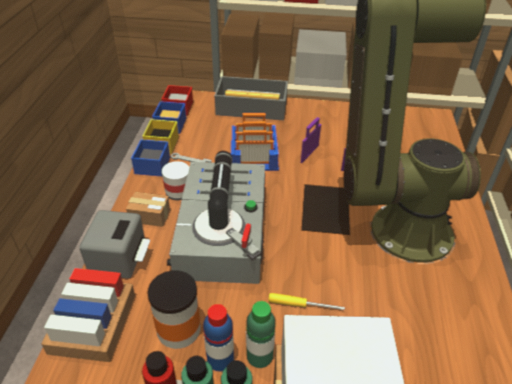

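View pics/wrist0.png

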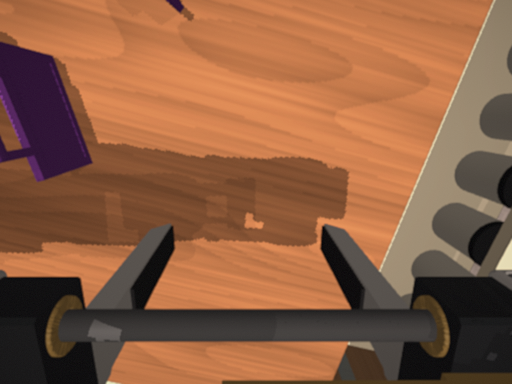

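The scene view shows the blower around (280,230), the blue rack with three orange-framed filters around (170,290), and two purple look-alikes at (105,205) and (120,250) that are not wanted. The side view agrees. Next I'll build top-down maps for measuring.

```bash
cat >> h.py <<'E'
def ortho(views,x0,x1,y0,y1,res=0.001,zmin=0.0,zmax=0.4):
    # image: col = (y1-y)/res ; row=(x1-x)/res  (x up, y left)
    H=int(round((x1-x0)/res));W=int(round((y1-y0)/res))
    img=np.zeros((H,W,3),np.uint8); Z=np.full((H,W),-1.)
    for fn in views:
        f=np.load('pics/'+fn+'.npz'); p=f['p'];d=f['d']
        s=3
        pb=cv2.resize(p,None,fx=s,fy=s,interpolation=cv2.INTER_NEAREST);db=cv2.resize(d,None,fx=s,fy=s,interpolation=cv2.INTER_NEAREST)
        K=f['K'].copy();K[:2]*=s;K[0,2]+=(s-1)/2;K[1,2]+=(s-1)/2
        P=cloud(db,K,f['E']).reshape(-1,3);C=pb.reshape(-1,3)
        r=((x1-P[:,0])/res);c=((y1-P[:,1])/res)
        ok=np.isfinite(r)&(P[:,2]>zmin)&(P[:,2]<zmax)&(r>=0)&(r<H)&(c>=0)&(c<W)
        P=P[ok];C=C[ok];r=r[ok].astype(int);c=c[ok].astype(int)
        o=np.argsort(P[:,2]);P=P[o];C=C[o];r=r[o];c=c[o]
        Zn=np.full((H,W),-1.);im=np.zeros_like(img);Zn[r,c]=P[:,2];im[r,c]=C
        m=Zn>Z;Z[m]=Zn[m];img[m]=im[m]
    return img,Z
E
python3 - <<'E'
from h import *
for v in ['scene0','side0']:
    img,Z=ortho([v],0.25,0.75,-0.5,0.3)
    cv2.imwrite(f'pics/ort_{v}.png',img[:,:,::-1])
for v in ['scene0','side0']:
    f=np.load(f'pics/{v}.npz');P=cloud(f['d'],f['K'],f['E']).reshape(-1,3);C=f['p'].reshape(-1,3).astype(int)
    m=(abs(P[:,2]-0.11)<0.004)&(C.max(1)-C.min(1)<30)&(C.max(1)>90)&(P[:,0]>.3)&(P[:,0]<.75)&(abs(P[:,1])<.4)
    Q=P[m]; print(v,m.sum(),np.nanmedian(Q[:,2]),cv2.minAreaRect(Q[:,:2].astype(np.float32)*1000))
    img,Z=ortho([v],0.25,0.75,-0.5,0.3)
    r=cv2.minAreaRect(Q[:,:2].astype(np.float32)); print(cv2.boxPoints(r).round(4).tolist())
    t=(abs(P[:,2])<.01)&(P[:,0]>.3)&(P[:,0]<.7)&(abs(P[:,1])<.4);print('table z',np.median(P[t,2]))
    for n,k in dict(orange=(C[:,0]>180)&(C[:,2]<90)&(C[:,1]>80)&(C[:,1]<170)&(P[:,2]>.09)&(P[:,0]>.3)&(P[:,1]<-.15),blue=(C[:,2]>C[:,0]+60)&(P[:,1]<-.1)&(P[:,0]>.3)&(P[:,0]<.65)&(P[:,2]>.06),red=(C[:,0]>C[:,1]+90)&(C[:,1]<70)&(P[:,2]>.13)&(P[:,2]<.2)&(P[:,0]<.6)&(P[:,0]>.3),green=(C[:,1]>C[:,0]+60)&(P[:,2]<.14)&(P[:,1]<.2)&(P[:,0]>.3)&(P[:,2]>.11),ducttop=(C.max(1)<70)&(P[:,2]>.17)&(P[:,2]<.22)&(P[:,0]>.3)&(P[:,0]<.75)&(abs(P[:,1])<.3)).items():
        q=P[k];print(n,k.sum(),q.mean(0).round(4) if len(q) else '', q.max(0).round(3) if len(q) else '')
E
```

```text
scene0 4988 0.10987008289738054 ((574.8176879882812, 132.93716430664062), (240.887939453125, 513.018310546875), 4.490450859069824)
[[0.43470001220703125, 0.3792000114917755], [0.4747999906539917, -0.13220000267028809], [0.7149999737739563, -0.11339999735355377], [0.6747999787330627, 0.39809998869895935]]
table z 3.9091109872102514e-05
orange 387 [ 0.5351 -0.313   0.1206] [ 0.604 -0.25   0.15 ]
blue 958 [ 0.5581 -0.3226  0.0716] [ 0.624 -0.218  0.082]
red 154 [0.5199 0.4093 0.1796] [0.599 0.701 0.2  ]
green 60 [0.4942 0.0752 0.1276] [0.507 0.09  0.133]
ducttop 773 [0.5925 0.0534 0.2028] [0.617 0.178 0.218]
side0 4434 0.11073382408314436 ((581.11669921875, 74.02432250976562), (240.44720458984375, 402.51116943359375), 4.441588878631592)
[[0.4456999897956848, 0.2653999924659729], [0.47679999470710754, -0.13590000569820404], [0.7166000008583069, -0.11729999631643295], [0.6854000091552734, 0.2840000092983246]]
table z 0.0008683670707168023
orange 207 [ 0.5336 -0.3141  0.1353] [ 0.605 -0.249  0.153]
blue 222 [ 0.5243 -0.283   0.0747] [ 0.618 -0.216  0.084]
red 477 [0.5312 0.4981 0.1845] [0.6   0.652 0.2  ]
green 49 [0.4937 0.0769 0.1283] [0.506 0.091 0.133]
ducttop 800 [0.5743 0.1096 0.2032] [0.609 0.194 0.217]
```

View pics/ort_scene0.png

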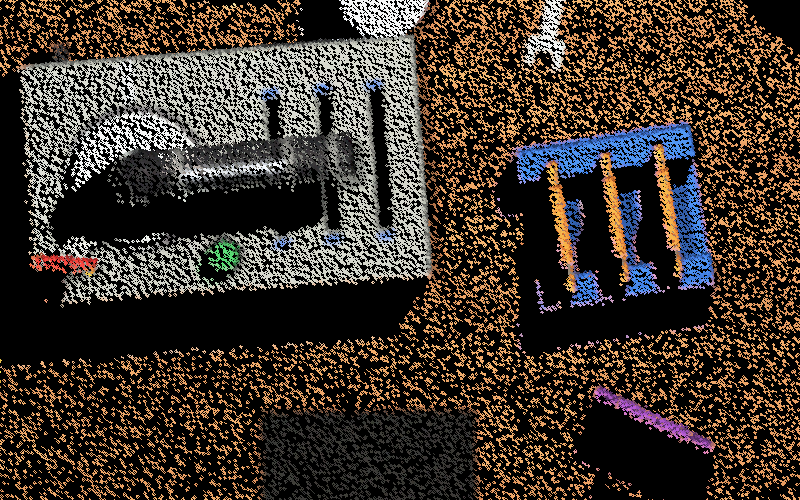

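View pics/ort_side0.png

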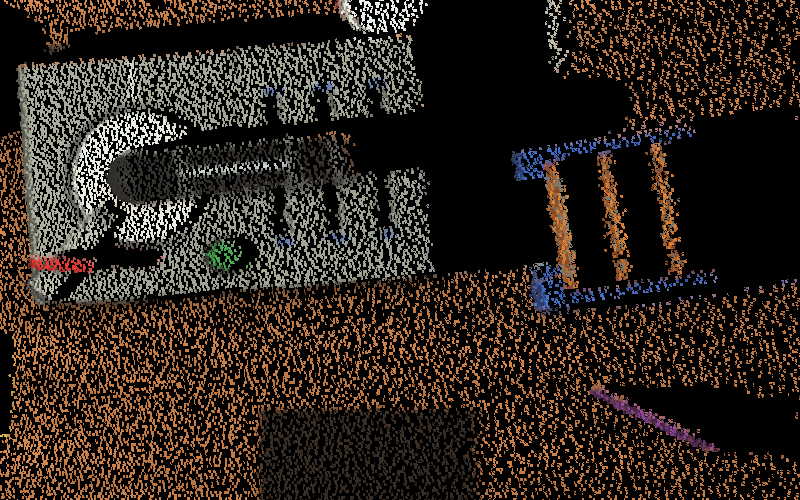

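```bash
cat >> h.py <<'E'
from scipy.spatial.transform import Rotation as R
from scipy.optimize import least_squares
def pts(v):
    f=np.load(f'pics/{v}.npz');P=cloud(f['d'],f['K'],f['E']).reshape(-1,3);C=f['p'].reshape(-1,3).astype(int)
    m=np.isfinite(P[:,0]);return P[m],C[m]
def jaw():
    o=ctrl.get_obs();Rm=R.from_euler('xyz',o['eef_rot']).as_matrix()
    return np.degrees(np.arctan2(Rm[1,1],Rm[0,1])),Rm,o
E
python3 - <<'E'
from h import *
a,Rm,o=jaw();print('jaw',a,Rm.round(3).tolist())
def pca(q):
    c=q[:,:2].mean(0);w,V=np.linalg.eigh(np.cov((q[:,:2]-c).T));v=V[:,1];t=(q[:,:2]-c)@v
    return c.round(4),np.degrees(np.arctan2(v[1],v[0]))%180,(np.percentile(t,98)-np.percentile(t,2))*1e3,np.sqrt(w[0])*1e3
for v in ['scene0','side0']:
    P,C=pts(v); x,y,z=P.T
    red=(C[:,0]>C[:,1]+70)&(C[:,1]<90)&(C[:,2]<90)&(z>.14)&(z<.19)&(x>.4)&(x<.55)&(y>.15)&(y<.3)
    print(v,'knob',red.sum(),pca(P[red]),P[red].max(0))
    t=red&(z>.172); print(' knobtop',t.sum(),pca(P[t]) if t.sum()>5 else '')
    d=(C.max(1)<110)&(C.max(1)-C.min(1)<25)&(z>.165)&(z<.22)&(x>.5)&(x<.66)&(y>-.08)&(y<.22)
    t=d&(z>.195);print('duct',d.sum(),pca(P[t]))
    g=(C[:,1]>C[:,0]+40)&(z>.122)&(z<.136)&(x>.4)&(x<.55)&(y>0)&(y<.15);print('btn',pca(P[g]))
    br=(z>.115)&(z<.127)&(C.min(1)>170)&(x>.45)&(x<.7)&(y>.05)&(y<.26);q=P[br]
    f=least_squares(lambda s:np.maximum(np.hypot(q[:,0]-s[0],q[:,1]-s[1])-.065,0),[.575,.157]).x;print('flange',br.sum(),f, q[:,:2].min(0),q[:,:2].max(0))
    og=(C[:,0]>C[:,2]+70)&(C[:,1]>60)&(C[:,1]<190)&(x>.42)&(x<.64)&(y<-.2)&(y>-.42)&(z>.135)
    q=P[og]
    for lo,hi in [(-.28,-.2),(-.335,-.285),(-.42,-.337)]:
        s=q[(q[:,1]>lo)&(q[:,1]<hi)]; print('rail',len(s),pca(s) if len(s)>5 else '')
E
```

```text
jaw -75.45859152674889 [[-0.0, 0.251, -0.968], [0.001, -0.968, -0.251], [-1.0, -0.001, -0.0]]
scene0 knob 93 (array([0.4891, 0.2336]), np.float64(87.13181722955665), np.float64(58.5285558379669), np.float64(3.2575626469576497)) [0.49610686 0.26361514 0.18198719]
 knobtop 55 (array([0.488, 0.234]), np.float64(88.62457566338693), np.float64(58.05612054700178), np.float64(3.3525540992083283))
duct 1013 (array([0.5885, 0.059 ]), np.float64(95.08783559511986), np.float64(225.6515372297069), np.float64(12.559458828647015))
btn (array([0.4945, 0.0751]), np.float64(160.2715419160554), np.float64(26.46326367687089), np.float64(7.21456228861495))
flange 492 [0.59165448 0.16719964] [0.45968726 0.05809003] [0.69058784 0.25992149]
rail 132 (array([ 0.5264, -0.2618]), np.float64(9.528313006200705), np.float64(75.56856743482193), np.float64(3.6486982473650866))
rail 135 (array([ 0.5342, -0.3151]), np.float64(8.902168260244196), np.float64(78.53123489393126), np.float64(3.7134513564308134))
rail 140 (array([ 0.5425, -0.3682]), np.float64(9.12394885180845), np.float64(76.01742002772886), np.float64(3
[... 343 characters left out ...]
1, 0.0872]), np.float64(94.40538613509062), np.float64(226.5359258475025), np.float64(13.727565126840886))
btn (array([0.4943, 0.0773]), np.float64(98.54124800033127), np.float64(31.134561417147328), np.float64(6.968161775726973))
flange 689 [0.57258878 0.16124553] [0.50914935 0.10401739] [0.6367613  0.22697841]
rail 111 (array([ 0.5252, -0.2597]), np.float64(8.61970346872505), np.float64(74.16481784131662), np.float64(4.744043470167364))
rail 112 (array([ 0.5334, -0.3132]), np.float64(8.991986671803375), np.float64(79.25928409243892), np.float64(5.171081780030314))
rail 92 (array([ 0.5414, -0.3658]), np.float64(8.08814210857659), np.float64(77.6493463700875), np.float64(4.6422833118631965))
```

Request:
jog_arm:
  rows: [0.02,0.024,0.009,0,0,3,0,0.02,0.024,0.009,0,0,3,0,0.02,0.024,0.009,0,0,3,0,0.02,0.024,0.009,0,0,3,0,0.02,0.024,0.009,0,0,3,0,0.02,0.024,0.009,0,0,3,0,0.02,0.024,0.009,0,0,3,0,0.02,0.024,0.009,0,0,3,0]

```text
time_s: 0.82
ee_pos: [0.2987, -0.339, 0.2778]
eef_rot: [-1.977, 1.571, 1.84]
force: [-0.1, -1.0, 0.4]
grip_width: 0.0938
```

Request:
jog_arm:
  rows: [0.02,0.024,0.009,0,0,3,0,0.02,0.024,0.009,0,0,3,0,0.02,0.024,0.009,0,0,3,0,0.02,0.024,0.009,0,0,3,0,0.02,0.024,0.009,0,0,3,0,0.02,0.024,0.009,0,0,3,0,0.02,0.024,0.009,0,0,3,0,0.02,0.024,0.009,0,0,3,0]

```text
time_s: 1.48
ee_pos: [0.4588, -0.1469, 0.3498]
eef_rot: [-1.436, 1.571, 2.8]
force: [-0.3, -0.6, -0.3]
grip_width: 0.0942
```

Request:
jog_arm:
  rows: [0,0.04,0,0,0,3,0.4,0,0.04,0,0,0,3,0.4,0,0.04,0,0,0,3,0.4,0,0.04,0,0,0,3,0.4,0,0.04,0,0,0,3,0.4,0,0.04,0,0,0,3,0.4,0,0.04,0,0,0,3,0.4,0,0,0,0,0,3,0.4]

```text
time_s: 2.15
ee_pos: [0.4573, 0.1369, 0.349]
eef_rot: [-2.333, 1.57, 2.326]
force: [-0.5, -0.5, -1.0]
grip_width: 0.0565
```

```bash
python3 - <<'E'
from h import *
a,Rm,o=jaw();print('jaw',a,o['ee_pos'],o['force'],o['qpos'],o['grip_width'],o['time_s'])
snap('wrist','w1'); snap('scene','s1')
E
```

```text
jaw -3.0142833957584485 [0.45727798 0.13691192 0.34903178] [-0.48379522 -0.51058933 -1.03179758] [2.13535372e-01 6.46551761e-02 1.47031974e+00 1.10073351e-03
 1.60728006e+00 2.66184739e-01] 0.05649386771946797 2.15
```

View pics/w1.png

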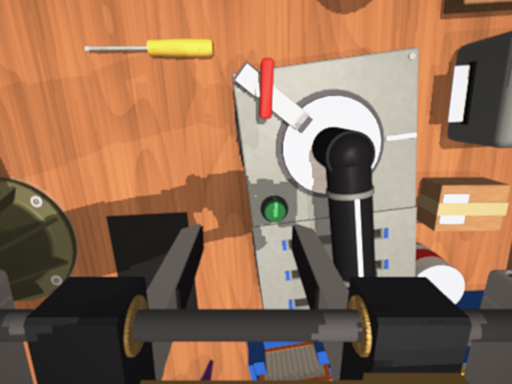

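The wrist view shows the red wing at about (267,88), the strap running to the flange, the button at (275,209), the index mark at (402,136) and the duct pointing down the picture.

```bash
cat >> h.py <<'E'
def pca(q):
    c=q[:,:2].mean(0);w,V=np.linalg.eigh(np.cov((q[:,:2]-c).T));v=V[:,1];n=np.array([-v[1],v[0]]);t=(q[:,:2]-c)@v;s=(q[:,:2]-c)@n
    ctr=c+v*(t.max()+t.min())/2+n*(s.max()+s.min())/2
    return ctr.round(4),round(np.degrees(np.arctan2(v[1],v[0]))%180,1),'L%.1f W%.1f mm'%((t.max()-t.min())*1e3,(s.max()-s.min())*1e3),len(q)
E
python3 - <<'E'
from h import *
P,C=pts('w1');x,y,z=P.T
red=(C[:,0]>C[:,1]+70)&(C[:,1]<90)&(z>.14)&(z<.19)&(x>.4)&(x<.55)&(y>.15)&(y<.3)
print('knob',pca(P[red]),np.median(z[red]));t=red&(abs(z-np.median(z[red]))<.003);print(pca(P[t]))
g=(C[:,1]>C[:,0]+40)&(z>.122)&(z<.136)&(x>.4)&(x<.6)&(y>0)&(y<.15);print('btn',pca(P[g]),np.median(z[g]))
fl=(z>.117)&(z<.127)&(C.min(1)>150)&(x>.5)&(x<.66)&(y>.08)&(y<.26);q=P[fl];print('flange',q.min(0),q.max(0),np.median(q[:,2]))
# deck edges
dk=(abs(z-.11)<.006)&(C.max(1)-C.min(1)<30)&(x>.4)&(x<.75)&(y<.3)&(y>-.05)&(C.max(1)>110);q=P[dk];print('deck z',np.median(q[:,2]),pca(q))
def fit(b,ax):
    best=None
    Y=np.radians(b);c,s=np.cos(Y),np.sin(Y)
    X=q[:,0]*c+q[:,1]*s; Yb=-q[:,0]*s+q[:,1]*c
    return X,Yb
for b in [3.5,4,4.25,4.5,5,5.5]:
    X,Yb=fit(b,0); e=[]
    for lo in np.arange(np.percentile(Yb,5),np.percentile(Yb,95),.01):
        m=(Yb>lo)&(Yb<lo+.01)
        if m.sum()>20:e.append((lo,X[m].max(),X[m].min()))
    e=np.array(e);print(b,'xmax slope',np.polyfit(e[:,0],e[:,1],1),np.polyfit(e[:,0],e[:,2],1),'ymax',np.percentile(Yb,99.8))
d=(z>.19)&(z<.222)&(x>.5)&(x<.68)&(y>-.12)&(y<.2)
print('duct',pca(P[d&(y<.1)]))
for lo in np.arange(-.1,.12,.03):
    m=(z>.165)&(z<.222)&(x>.5)&(x<.68)&(y>lo)&(y<lo+.02)
    if m.sum()>10: print(round(lo+.01,3),x[m].min().round(4),x[m].max().round(4),z[m].max().round(4), x[m][z[m]>np.percentile(z[m],85)].mean().round(4))
E
```

```text
knob (array([0.4825, 0.2373]), np.float64(86.3), 'L62.8 W12.9 mm', 568) 0.1781033435493693
(array([0.4825, 0.2373]), np.float64(86.3), 'L62.7 W12.9 mm', 531)
btn (array([0.4916, 0.077 ]), np.float64(18.6), 'L28.9 W27.2 mm', 336) 0.12864561228397042
flange [0.50095913 0.10005672 0.11731031] [0.63480127 0.22648702 0.12626283] 0.12271371679926785
deck z 0.11078300709448946 (array([0.576 , 0.1152]), np.float64(84.6), 'L347.7 W289.7 mm', 20793)
3.5 xmax slope [-0.02854146  0.7003267 ] [-0.01910567  0.46223392] ymax 0.2373463770430406
4 xmax slope [-0.01956779  0.70022275] [-0.01030406  0.46220983] ymax 0.2317341838061811
4.25 xmax slope [-0.01469414  0.7001085 ] [-0.00608946  0.46223326] ymax 0.2290119642176569
4.5 xmax slope [-0.01027381  0.70008865] [-0.00175077  0.4622401 ] ymax 0.2263012951569325
5 xmax slope [-0.00168407  0.70010783] [0.00690264 0.46229473] ymax 0.2211126056284753
5.5 xmax slope [0.00724632 0.70013861] [0.0155548  0.46239051] ymax 0.21608692032085855
duct (array([0.5806, 0.053 ]), np.float64(97.0), 'L100.2 W50.6 mm', 2746)
-0.0 0.5677 0.5715 0.2108 0.5711
0.03 0.557 0.6068 0.2148 0.5828
0.06 0.5544 0.6032 0.2147 0.5802
0.09 0.5513 0.5998 0.2148 0.5773
0.12 0.5472 0.6004 0.2158 0.5738
```

Request:
jog_arm:
  rows: [0.009,0.034,0,0,0,-0.7,0.4,0.009,0.034,0,0,0,0,0.4,0.008,0.0325,0,0,0,0,0.4,0,0,-0.04,0,0,0,0.4,0,0,-0.04,0,0,0,0.4,0,0,-0.04,0,0,0,0.4,0,0,-0.02,0,0,0,0.4,0,0,0,0,0,0,0.4]

```text
time_s: 2.92
ee_pos: [0.4828, 0.2303, 0.2049]
eef_rot: [-1.1, 1.563, -2.747]
force: [0.4, 0.1, -0.1]
grip_width: 0.0561
```

```bash
python3 - <<'E'
from h import *
a,Rm,o=jaw();print('jaw',a,o['ee_pos'],o['force'],o['grip_width'])
snap('wrist','w2')
E
```

```text
jaw -4.354274730312736 [0.48275789 0.23025597 0.2049309 ] [ 0.35171311  0.12598585 -0.10528953] 0.05605978435860306
```

View pics/w2.png

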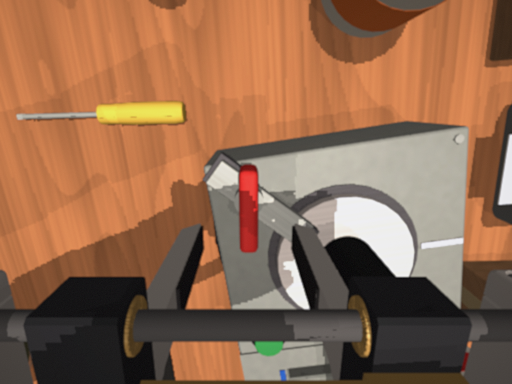

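Request:
jog_arm:
  rows: [0,0.007,0,0,0,0.5,0.4,0,0,-0.02,0,0,0,0.4,0,0,-0.02,0,0,0,0.4,0,0,-0.018,0,0,0,0.4,0,0,0,0,0,0,0.4]

```text
time_s: 3.38
ee_pos: [0.4839, 0.239, 0.1505]
eef_rot: [-1.113, 1.569, -2.748]
force: [-0.7, -0.5, -0.9]
grip_width: 0.0561
```

```bash
python3 - <<'E'
from h import *
a,Rm,o=jaw();print('jaw',a,o['ee_pos'],o['force'],o['grip_width'],Rm[:,0])
E
```

```text
jaw -3.6925493602041284 [0.4838842  0.23902932 0.15052349] [-0.66125402 -0.45247871 -0.92091005] 0.05613507103714881 [-1.44278926e-03 -5.99260084e-04 -9.99998780e-01]
```

Request:
jog_arm:
  rows: [0,-0.001,-0.003,0,0,0,0.7,0,0,0,0,0,0,0.9,0,0,0,0,0,0,0.9,0,0,0,0,0,0,0.9,0,0,0,0,0,0,0.9,0,0,0,0,0,0,0.9]
  squeeze: 25

```text
time_s: 3.88
ee_pos: [0.4843, 0.2382, 0.149]
eef_rot: [2.037, 1.57, 0.403]
force: [0.4, -0.0, -0.6]
grip_width: 0.0194
```

```bash
python3 - <<'E'
from h import *
a,Rm,o=jaw();print('jaw',a,o['ee_pos'],o['force'],o['moment'],o['grip_width'])
E
```

```text
jaw -3.660006905054932 [0.48428434 0.23822045 0.14900551] [ 0.39621066 -0.02752213 -0.58554293] [-0.05531508 -0.09979511 -0.05278334] 0.019369360867112644
```

Request:
jog_arm:
  rows: [0,0,0,0,0,0,1,0,0,0,0,0,0,1,0,0,0,0,0,0,1]

```text
time_s: 4.13
ee_pos: [0.484, 0.2382, 0.1488]
eef_rot: [-2.351, 1.571, 2.298]
force: [-4.3, -0.3, 5.7]
grip_width: 0.0138
```

```bash
python3 - <<'E'
from h import *
a,Rm,o=jaw();print('jaw',a,o['ee_pos'],o['force'],o['moment'],o['grip_width'])
E
```

```text
jaw -3.6644940385996954 [0.48396452 0.23820733 0.14875515] [-4.32929728 -0.28359773  5.67243355] [-0.06513816  0.66720261 -0.13195158] 0.013842078062382735
```

Request:
jog_arm:
  rows: [0,0,0,0,0,3,1,0,0,0,0,0,4,1,0,0,0,0,0,4,1,0,0,0,0,0,4,1,0,0,0.0005,0,0,4,1,0,0,0,0,0,4,1,0,0,0,0,0,4,1,0,0,0,0,0,0,1]
  squeeze: 40

```text
time_s: 4.8
ee_pos: [0.4832, 0.2381, 0.1492]
eef_rot: [-1.821, 1.569, -2.98]
force: [-9.2, -0.8, 8.1]
grip_width: 0.0138
```

```bash
python3 - <<'E'
from h import *
a,Rm,o=jaw();print('jaw',a,o['ee_pos'],o['force'],o['moment'],o['grip_width'])
E
```

```text
jaw 23.601839739788694 [0.4832398  0.23810201 0.14915363] [-9.21251519 -0.78261414  8.10681224] [-0.24448404  1.83667308 -0.09120182] 0.013811000006474982
```

Request:
jog_arm:
  rows: [-0.0005,0,0,0,0,5,1,-0.0005,0,0,0,0,5,1,0,0,0.0005,0,0,5,1,0,0,0,0,0,5,1,0,0,0,0,0,5,1,0,0,0,0,0,5,1,0,0,0,0,0,5,1,0,0,0,0,0,4,1]

```text
time_s: 5.47
ee_pos: [0.4824, 0.2373, 0.1497]
eef_rot: [-1.967, 1.568, -2.446]
force: [-8.8, -7.8, 10.8]
grip_width: 0.0139
```

Request:
jog_arm:
  rows: [0,0,0,0,0,0,1,0,0,0,0,0,0,1]

```text
time_s: 5.63
ee_pos: [0.4823, 0.2373, 0.1497]
eef_rot: [-1.962, 1.568, -2.444]
force: [-9.0, -7.2, 11.1]
grip_width: 0.0133
```

```bash
python3 - <<'E'
from h import *
a,Rm,o=jaw();print('jaw',a,o['ee_pos'],o['force'],o['moment'],o['grip_width'])
E
```

```text
jaw 62.36605865354349 [0.4823202  0.23730099 0.14972124] [-9.02889217 -7.17407235 11.10993884] [-1.43603913  1.91643706  0.04211602] 0.013340574718926154
```

Request:
jog_arm:
  rows: [0,0,0,0,0,0,0.5,0,0,0,0,0,0,0.5,0,0,0,0,0,0,0.5,0,0,0,0,0,0,0.5,0,0,0.02,0,0,0,0.5,0,0,0.04,0,0,0,0.4,0,0,0.04,0,0,0,0.4,0,0,0.04,0,0,0,0.4]

```text
time_s: 6.3
ee_pos: [0.4828, 0.238, 0.2911]
eef_rot: [-2.319, 1.57, -2.801]
force: [0.7, 0.0, 0.1]
grip_width: 0.0561
```

Request:
jog_arm:
  rows: [-0.005,-0.03,0.01,0,0,-7,0.1,-0.005,-0.03,0.01,0,0,-7,0.1,-0.005,-0.03,0.01,0,0,-7,0.1,0,-0.02,0,0,0,-7,0.1,0,-0.01,0,0,0,-7,0.1,0,0,0,0,0,-7,0.1,0,0,0,0,0,-7,0.1,0,0,0,0,0,-7,0.1]

```text
time_s: 6.97
ee_pos: [0.4682, 0.1179, 0.3195]
eef_rot: [1.682, 1.571, 0.215]
force: [0.2, -0.3, 0.3]
grip_width: 0.0846
```

```bash
python3 - <<'E'
from h import *
a,Rm,o=jaw();print('jaw',a,o['ee_pos'],o['force'],o['grip_width'])
snap('wrist','w3')
P,C=pts('w3');x,y,z=P.T
red=(C[:,0]>C[:,1]+70)&(C[:,1]<90)&(z>.14)&(z<.19)&(x>.4)&(x<.55)&(y>.15)&(y<.3)
print('knob',pca(P[red]),np.median(z[red]))
for lo in np.arange(-.1,.12,.03):
    m=(z>.165)&(z<.222)&(x>.5)&(x<.68)&(y>lo)&(y<lo+.02)
    if m.sum()>10: print(round(lo+.01,3),x[m].min().round(4),x[m].max().round(4),z[m].max().round(4), x[m][z[m]>np.percentile(z[m],85)].mean().round(4))
E
```

```text
jaw 5.963577023731339 [0.4681855  0.11785592 0.31946146] [ 0.17184507 -0.3335272   0.28825731] 0.0845959942724139
knob (array([0.4825, 0.2368]), np.float64(153.4), 'L62.0 W14.1 mm', 740) 0.179082069628017
-0.06 0.5747 0.5987 0.213 0.5886
-0.0 0.5579 0.5836 0.2137 0.577
0.03 0.5568 0.5693 0.2075 0.5658
0.06 0.5832 0.6033 0.213 0.5864
0.09 0.5514 0.6012 0.2148 0.5771
0.12 0.5472 0.6 0.2161 0.5739
```

View pics/w3.png

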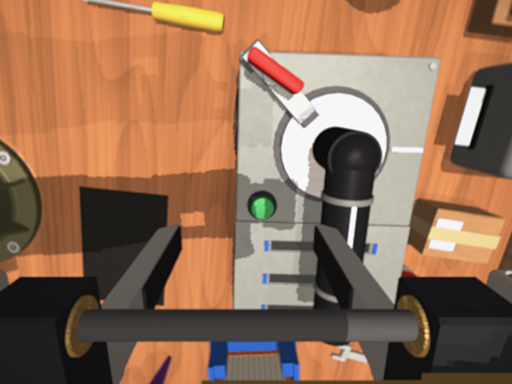

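The wing has turned about 67° to 153.4°, so the clamp should sit just past 0. Next I'll grip the duct tube.

Request:
jog_arm:
  rows: [0.037,-0.016,0,0,0,0,0,0.037,-0.016,0,0,0,0,0,0.037,-0.017,0,0,0,0,0,0,0,0,0,0,0,0,0,0,-0.04,0,0,0,0,0,0,-0.03,0,0,0,0,0,0,0,0,0,0,0]

```text
time_s: 7.6
ee_pos: [0.5771, 0.069, 0.2433]
eef_rot: [-1.627, 1.561, -3.084]
force: [-0.2, 0.4, -0.7]
grip_width: 0.0943
```

```bash
python3 - <<'E'
from h import *
a,Rm,o=jaw();print('jaw',a,o['ee_pos'],o['force'],o['grip_width'])
snap('wrist','w4')
E
```

```text
jaw 6.48442379037387 [0.57714497 0.06902017 0.2433167 ] [-0.21975604  0.40929353 -0.72067745] 0.09429279819252913
```

View pics/w4.png

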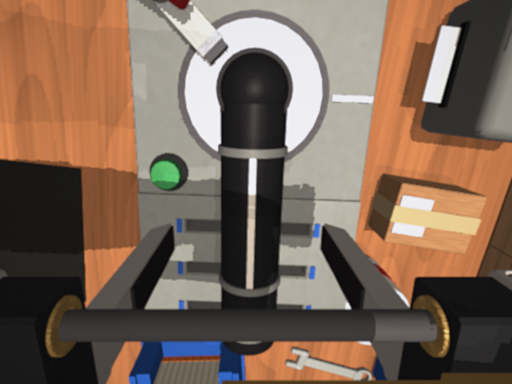

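Request:
jog_arm:
  rows: [0,0,-0.03,0,0,0,0,0,0,-0.03,0,0,0,0,0,0,-0.015,0,0,0,0.2,0,0,0,0,0,0,0.4,0,0,0,0,0,0,0.5,0,0,0,0,0,0,0.6,0,0,0,0,0,0,0.6,0,0,0,0,0,0,0.6]
  squeeze: 15

```text
time_s: 8.32
ee_pos: [0.5797, 0.0692, 0.1761]
eef_rot: [1.508, 1.568, 0.049]
force: [0.1, -0.3, 0.5]
grip_width: 0.0574
```

```bash
python3 - <<'E'
from h import *
a,Rm,o=jaw();print('jaw',a,o['ee_pos'],o['force'],o['moment'],o['grip_width'])
E
```

```text
jaw 6.35570815629278 [0.57968153 0.06917394 0.17612296] [ 0.0689888  -0.2927055   0.53073688] [-0.04328475 -0.08793732  0.01176466] 0.057362214746860395
```

Request:
jog_arm:
  rows: [0,0,-0.008,0,0,0,0.4,0,0,0,0,0,0,0.6,0,0,0,0,0,0,0.6,0,0,0,0,0,0,0.6,0,0,0,0,0,0,0.6,0,0,0,0,0,0,0.6]

```text
time_s: 8.82
ee_pos: [0.5788, 0.0691, 0.1657]
eef_rot: [-1.675, 1.57, -3.135]
force: [2.7, 0.6, -11.6]
grip_width: 0.05
```

```bash
python3 - <<'E'
from h import *
a,Rm,o=jaw();print('jaw',a,o['ee_pos'],o['force'],o['moment'],o['grip_width'])
E
```

```text
jaw 6.336115710510449 [0.57883816 0.06911984 0.16570545] [  2.675758     0.58672112 -11.55055287] [ 0.04052898 -0.66472747 -0.14668606] 0.049990945151963125
```

```bash
python3 - <<'E'
import numpy as np
S=np.array([.5695,.1635]);p=np.array([.5788,.0691]);v=p-S
print(np.linalg.norm(v),np.degrees(np.arctan2(v[1],v[0])))
L=np.linalg.norm(v);a0=np.degrees(np.arctan2(v[1],v[0]))
an=a0+np.arange(17)*5.5
X=S+L*np.c_[np.cos(np.radians(an)),np.sin(np.radians(an))];print(np.diff(X.round(4),axis=0).round(4).tolist(),X[-1])
E
```

```text
0.09485699763327955 -84.37355039932145
[[0.009, 0.0013], [0.0088, 0.0022], [0.0086, 0.003], [0.0083, 0.0039], [0.0078, 0.0046], [0.0074, 0.0053], [0.0068, 0.006], [0.0063, 0.0067], [0.0055, 0.0072], [0.0049, 0.0077], [0.004, 0.0081], [0.0033, 0.0085], [0.0025, 0.0088], [0.0016, 0.0089], [0.0007, 0.0091], [-0.0001, 0.0091]] [0.66416706 0.16949982]
```

First a small test move to confirm the duct is free.

Request:
jog_arm:
  rows: [0.009,0.0013,0,0,0,5.5,0.6,0,0,0,0,0,0,0.6]

```text
time_s: 8.98
ee_pos: [0.5882, 0.0705, 0.1657]
eef_rot: [-1.724, 1.569, -3.083]
force: [-0.5, -1.0, -8.9]
grip_width: 0.0501
```

```bash
python3 - <<'E'
from h import *
a,Rm,o=jaw();print('jaw',a,o['ee_pos'],o['force'],o['moment'],o['grip_width'])
E
```

```text
jaw 12.098784199280955 [0.58817871 0.07046493 0.16570948] [-0.49509728 -1.00978589 -8.87631541] [-0.14260905  0.08233696  0.27052938] 0.05007436907061019
```

It moves with under 3 N, so the duct is free. I'll continue the swing.

Request:
jog_arm:
  rows: [0.0088,0.0022,0,0,0,5.5,0.6,0.0086,0.003,0,0,0,5.5,0.6,0.0083,0.0039,0,0,0,5.5,0.6,0.0078,0.0046,0,0,0,5.5,0.6,0.0074,0.0053,0,0,0,5.5,0.6,0.0068,0.006,0,0,0,5.5,0.6,0.0063,0.0067,0,0,0,5.5,0.6]

```text
time_s: 9.57
ee_pos: [0.6415, 0.1012, 0.1658]
eef_rot: [-1.864, 1.567, -2.555]
force: [-5.0, -6.4, -6.8]
grip_width: 0.0498
```

Request:
jog_arm:
  rows: [0.0055,0.0072,0,0,0,5.5,0.6,0.0049,0.0077,0,0,0,5.5,0.6,0.004,0.0081,0,0,0,5.5,0.6,0.0033,0.0085,0,0,0,5.5,0.6,0.0025,0.0088,0,0,0,5.5,0.6,0.0016,0.0089,0,0,0,5.5,0.6,0.0007,0.0091,0,0,0,5.5,0.6,-0.0001,0.0091,0,0,0,5.5,0.6]

```text
time_s: 10.23
ee_pos: [0.6639, 0.1685, 0.1658]
eef_rot: [-2.499, 1.567, -2.422]
force: [-5.4, -7.8, -6.3]
grip_width: 0.0498
```

Request:
jog_arm:
  rows: [0,0,0,0,0,0,0.6,0,0,0,0,0,0,0.6]

```text
time_s: 10.4
ee_pos: [0.664, 0.1692, 0.1658]
eef_rot: [-2.681, 1.569, -2.608]
force: [-2.0, -2.9, -9.1]
grip_width: 0.0495
```

```bash
python3 - <<'E'
from h import *
a,Rm,o=jaw();print('jaw',a,o['ee_pos'],o['force'],o['moment'],o['grip_width'])
snap('side','sd5');snap('scene','sc5');snap('wrist','w5')
for n in ['sd5','sc5']:
    p=np.load(f'pics/{n}.npz')['p']
    c=p[130:290,150:310] if n=='sd5' else p[140:290,200:370]
    cv2.imwrite(f'pics/{n}c.png',cv2.resize(c,None,fx=4,fy=4,interpolation=cv2.INTER_CUBIC)[:,:,::-1][:600])
E
```

```text
jaw 94.14975575603631 [0.66400545 0.16915912 0.16580276] [-2.04986012 -2.92309866 -9.13285209] [-0.42531865  0.12254634  0.49463205] 0.04948595227115731
```

View pics/sc5c.png

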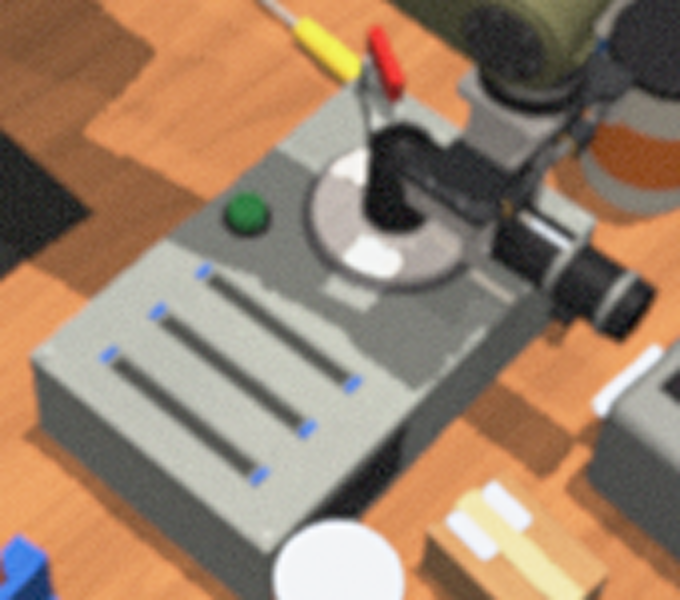

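View pics/w5.png

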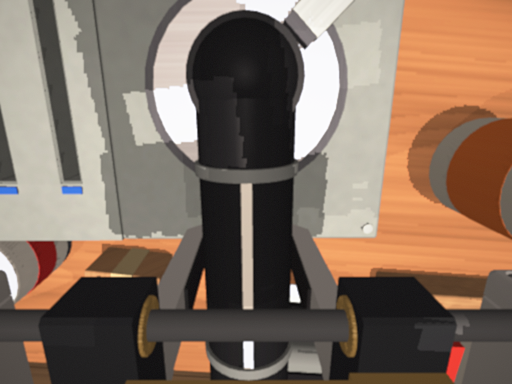

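```bash
python3 - <<'E'
from h import *
# deck-plane projection of blue marks
for n in ['sc5','sd5']:
    f=np.load(f'pics/{n}.npz');K=f['K'];E=f['E'];p=f['p'];P=cloud(f['d'],K,E)
    C=p.astype(int);m=(C[...,2]>C[...,0]+50)&(P[...,0]>.4)&(P[...,0]<.75)&(P[...,1]>-.16)&(P[...,1]<.1)&(P[...,2]>.09)&(P[...,2]<.13)
    k,l,st,ce=cv2.connectedComponentsWithStats(m.astype(np.uint8))
    for i in range(1,k):
        if st[i,4]<3: continue
        u,v=ce[i];r=E[:3,:3]@np.array([(u-K[0,2])/K[0,0],(v-K[1,2])/K[1,1],1]);t=(.11-E[2,3])/r[2];X=E[:3,3]+t*r
        print(n,st[i,4],X.round(4))
f=np.load('pics/w5.npz');P,C=pts('w5');x,y,z=P.T
m=(z>.205)&(x>.6)&(C.min(1)>120)&(abs(y-.17)<.02);q=P[m];print('line',pca(q),np.degrees(np.arctan(np.polyfit(q[:,0],q[:,1],1)[0])))
for lo in np.arange(.6,.72,.02):
    m=(z>.17)&(z<.222)&(x>lo)&(x<lo+.01)&(abs(y-.17)<.04)
    if m.sum()>20: print(lo,y[m].min(),y[m].max(),(y[m].min()+y[m].max())/2)
E
```

```text
sc5 11 [0.5059 0.0185 0.11  ]
sc5 10 [ 0.5099 -0.0334  0.11  ]
sc5 10 [ 0.5142 -0.0866  0.11  ]
sc5 12 [0.6569 0.0298 0.11  ]
sc5 12 [ 0.6615 -0.0204  0.11  ]
sc5 12 [ 0.6648 -0.0733  0.11  ]
sd5 4 [ 0.6668 -0.0762  0.11  ]
sd5 4 [ 0.5158 -0.0918  0.11  ]
sd5 7 [ 0.6638 -0.027   0.11  ]
sd5 6 [ 0.5112 -0.0382  0.11  ]
sd5 5 [0.6603 0.0252 0.11  ]
sd5 7 [0.5076 0.014  0.11  ]
line (array([0.6711, 0.1691]), np.float64(4.0), 'L111.1 W34.9 mm', 2156) 3.980287522572679
0.6 0.14054634091237517 0.19267058553215288 0.16660846322226402
0.62 0.14302449541317463 0.19229023530563483 0.16765736535940473
0.64 0.14476816895859496 0.19400553527017259 0.16938685211438376
0.66 0.1454002842871752 0.19618848867621363 0.17079438648169443
0.68 0.1475498969370102 0.1973442570997447 0.17244707701837747
0.7000000000000001 0.15713864096929336 0.1934982207579621 0.17531843086362775
```

Request:
jog_arm:
  rows: [0,0.0008,0,0,0,0.5,0.6,0,0,0,0,0,0,0.6,0,0,0,0,0,0,0.2,0,0,0,0,0,0,0,0,0,0,0,0,0,0,0,0,0,0,0,0,0,0,0,0.04,0,0,0,0,0,0,0.04,0,0,0,0]

```text
time_s: 11.22
ee_pos: [0.6638, 0.1703, 0.246]
eef_rot: [-3.076, 1.567, -2.991]
force: [0.2, 0.4, 0.8]
grip_width: 0.0863
```

Request:
jog_arm:
  rows: [0,0,0.04,0,0,0,0.2,-0.035,0.01,0.02,0,0,-6.2,0.4,-0.035,0.01,0,0,0,-6.2,0.4,-0.035,0.01,0,0,0,-6.2,0.4,-0.035,0.01,0,0,0,-6.2,0.4,-0.035,0.01,0,0,0,-6.2,0.4,-0.007,0,0,0,0,0,0.4,0,0,0,0,0,0,0.4]

```text
time_s: 11.88
ee_pos: [0.4812, 0.221, 0.3081]
eef_rot: [0.868, 1.568, 0.413]
force: [0.3, -0.5, 1.2]
grip_width: 0.0567
```

```bash
python3 - <<'E'
from h import *
a,Rm,o=jaw();print('jaw',a,o['ee_pos'],o['force'],o['grip_width'])
snap('side','sd6');snap('scene','sc6');snap('wrist','w6')
E
```

```text
jaw 63.96238258419663 [0.48121619 0.22099738 0.30806901] [ 0.34020236 -0.49171547  1.16662649] 0.056667861030278786
```

View pics/w6.png

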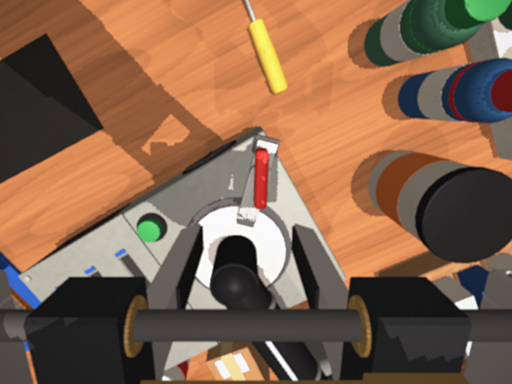

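```bash
python3 - <<'E'
from h import *
a=[]
for n,s in [('sd6',(slice(150,270),slice(150,280))),('sc6',(slice(160,280),slice(230,360)))]:
    p=np.load(f'pics/{n}.npz')['p'];a.append(cv2.resize(p[s],None,fx=3,fy=3,interpolation=cv2.INTER_CUBIC))
cv2.imwrite('pics/c6.png',np.hstack(a)[:,:,::-1])
P,C=pts('w6');x,y,z=P.T
red=(C[:,0]>C[:,1]+70)&(C[:,1]<90)&(z>.14)&(z<.19)&(x>.4)&(x<.55)&(y>.15)&(y<.3)
print('knob',pca(P[red]),np.median(z[red]))
for n in ['sd6','sc6']:
    P,C=pts(n);x,y,z=P.T
    m=(z>.19)&(z<.22)&(x>.55)&(x<.8)&(abs(y-.17)<.05)&(C.min(1)>150);print(n,pca(P[m]),np.degrees(np.arctan(np.polyfit(x[m],y[m],1)[0])))
    m=(abs(z-.11)<.006)&(x>.64)&(x<.71)&(abs(y-.17)<.03)&(C.min(1)>185);print('mark',pca(P[m]) if m.sum()>4 else m.sum())
E
```

```text
knob (array([0.4821, 0.2379]), np.float64(153.1), 'L61.9 W13.5 mm', 722) 0.17924650693967484
sd6 (array([0.6684, 0.1706]), np.float64(6.5), 'L103.1 W8.9 mm', 54) 6.443102241379353
mark 0
sc6 (array([0.6915, 0.1751]), np.float64(3.0), 'L161.0 W33.4 mm', 147) 2.9159159976934395
mark 0
```

View pics/c6.png

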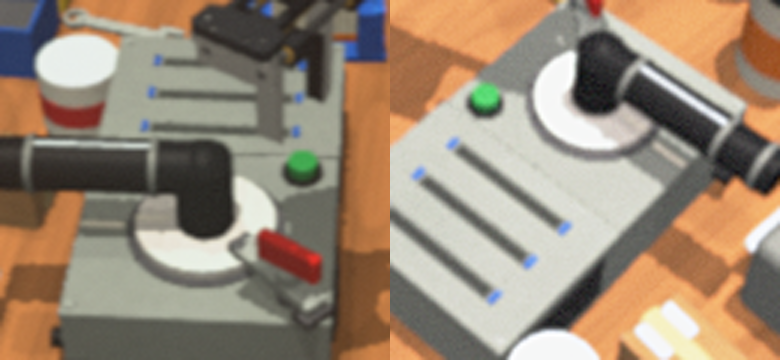

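Request:
jog_arm:
  rows: [0.001,0.0165,0,0,0,-0.6,0.4,0,0,-0.04,0,0,0,0.4,0,0,-0.04,0,0,0,0.4,0,0,-0.04,0,0,0,0.4,0,0,-0.02,0,0,0,0.4,0,0,0,0,0,0,0.4,0,0,0,0,0,0,0.4]

```text
time_s: 12.62
ee_pos: [0.4842, 0.2365, 0.1662]
eef_rot: [-2.286, 1.569, -2.753]
force: [-0.2, 0.2, 0.6]
grip_width: 0.0563
```

```bash
python3 - <<'E'
from h import *
a,Rm,o=jaw();print('jaw',a,o['ee_pos'],o['force'],o['grip_width'])
E
```

```text
jaw 63.222393000920384 [0.48424826 0.23646108 0.16618621] [-0.24269383  0.19888493  0.58619556] 0.056286652452060666
```

Request:
jog_arm:
  rows: [-0.0015,0.001,-0.016,0,0,0,0.4,0,0,0,0,0,0,0.7,0,0,0,0,0,0,0.9,0,0,0,0,0,0,1,0,0,0,0,0,0,1,0,0,0,0,0,0,1,0,0,0,0,0,0,1,0,0,0,0,0,0,1]
  squeeze: 40

```text
time_s: 13.28
ee_pos: [0.482, 0.2376, 0.1508]
eef_rot: [-1.089, 1.57, -1.556]
force: [-5.4, -10.2, 8.8]
grip_width: 0.0138
```

```bash
python3 - <<'E'
from h import *
a,Rm,o=jaw();print('jaw',a,o['ee_pos'],o['force'],o['moment'],o['grip_width'])
E
```

```text
jaw 63.24195008785912 [0.48199056 0.23758854 0.15080494] [ -5.39545789 -10.18780724   8.81828853] [-2.08366951  0.92764709 -0.29346025] 0.013843921640107637
```

Request:
jog_arm:
  rows: [-0.0003,-0.0007,0,0,0,-6,1,0,0,0,0,0,-6,1,0,0,-0.0003,0,0,-6,1,0,0,0,0,0,-6,1,0,0,-0.0003,0,0,-6,1,0,0,0,0,0,-6,1,0,0,0,0,0,0,1]

```text
time_s: 13.87
ee_pos: [0.4826, 0.2379, 0.1504]
eef_rot: [1.689, 1.567, 0.587]
force: [5.3, 6.2, -1.6]
grip_width: 0.0138
```

```bash
python3 - <<'E'
from h import *
a,Rm,o=jaw();print('jaw',a,o['ee_pos'],o['force'],o['moment'],o['grip_width'])
E
```

```text
jaw 26.86451419221514 [0.48260854 0.23793516 0.15038615] [ 5.29972236  6.23903938 -1.55997417] [ 1.07646587 -1.34225602 -0.05870221] 0.013769885273580295
```

Request:
jog_arm:
  rows: [0,0,0,0,0,-6,1,0,0,0,0,0,-6,1,0,0,-0.0003,0,0,-6,1,0,0,0,0,0,-6,1,0,0,0,0,0,-3.5,1,0,0,0,0,0,0,1,0,0,0,0,0,0,1]

```text
time_s: 14.45
ee_pos: [0.4833, 0.2381, 0.15]
eef_rot: [2.045, 1.565, 0.469]
force: [12.7, 7.2, -5.7]
grip_width: 0.014
```

```bash
python3 - <<'E'
from h import *
a,Rm,o=jaw();print('jaw',a,o['ee_pos'],o['force'],o['moment'],o['grip_width'])
E
```

```text
jaw -0.2783272331780627 [0.48334175 0.23808352 0.15003807] [12.74118943  7.20025853 -5.69112239] [ 1.29472295 -2.8005028  -0.02955547] 0.014012647393733063
```

Request:
jog_arm:
  rows: [0,0,0,0,0,0,0.5,0,0,0,0,0,0,0.5,0,0,0,0,0,0,0.5,0,0,0,0,0,0,0.5,0,0,0.02,0,0,0,0.5,0,0,0.04,0,0,0,0.5,0,0,0.04,0,0,0,0.5,0,-0.02,0.04,0,0,0,0.5]

```text
time_s: 15.12
ee_pos: [0.4811, 0.2198, 0.2888]
eef_rot: [-2.685, 1.57, 2.025]
force: [0.0, -0.1, 1.5]
grip_width: 0.047
```

Request:
jog_arm:
  rows: [0,-0.03,0.02,0,0,-5,0.6,0,-0.03,0.02,0,0,-5,0.6,0,-0.03,0,0,0,-5,0.6,0,0,0,0,0,0,0.6]

```text
time_s: 15.45
ee_pos: [0.4819, 0.125, 0.3282]
eef_rot: [1.688, 1.568, -0.158]
force: [0.8, -1.0, 0.1]
grip_width: 0.0373
```

```bash
python3 - <<'E'
from h import *
a,Rm,o=jaw();print('jaw',a,o['ee_pos'],o['force'],o['grip_width'],o['time_s'])
snap('wrist','w7')
P,C=pts('w7');x,y,z=P.T
red=(C[:,0]>C[:,1]+70)&(C[:,1]<90)&(z>.14)&(z<.19)&(x>.4)&(x<.55)&(y>.15)&(y<.3)
print('knob',pca(P[red]),np.median(z[red]))
for lo in np.arange(.6,.78,.02):
    m=(z>.17)&(z<.222)&(x>lo)&(x<lo+.01)&(abs(y-.17)<.04)
    if m.sum()>20: print(lo.round(2),(y[m].min()+y[m].max())/2,y[m].max()-y[m].min())
m=(abs(z-.11)<.006)&(x>.63)&(x<.71)&(abs(y-.17)<.04)&(C.min(1)>185);print('mark',pca(P[m]) if m.sum()>4 else m.sum())
E
```

```text
jaw -15.742430752759176 [0.48188639 0.12496121 0.32823367] [ 0.809231   -1.0185943   0.14829702] 0.037265382605751754 15.45
knob (array([0.483 , 0.2374]), np.float64(89.7), 'L63.1 W14.1 mm', 782) 0.1783605020058999
0.6 0.16679635259885944 0.05150696899573623
0.62 0.1675929580854509 0.04985044556706192
0.64 0.16939372332962588 0.05038246700480051
0.66 0.1715190183065073 0.04964556361069947
0.68 0.17321928554703994 0.04979248404476405
0.7 0.17511049565264256 0.04990814470835597
0.72 0.17640367954556313 0.05359562257222164
0.74 0.17879201812252948 0.049808014355837704
0.76 0.20556177507761147 0.00263338499992391
mark 0
```

View pics/w7.png

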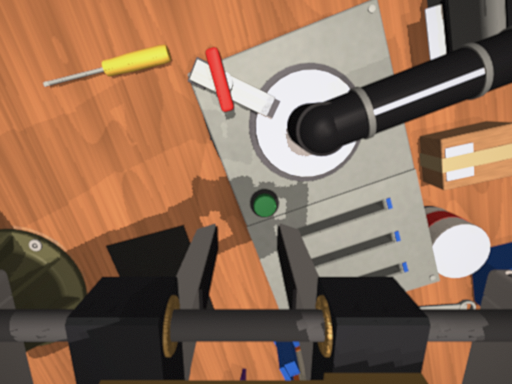

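Request:
jog_arm:
  rows: [0.004,-0.038,0,0,0,-6.5,0.6,0.004,-0.038,0,0,0,-6.5,0.6,0.004,-0.038,0,0,0,-6.5,0.6,0.004,-0.038,0,0,0,-6.5,0.6,0.004,-0.038,0,0,0,-6.5,0.6,0.004,-0.038,0,0,0,-6.5,0.6,0.004,-0.038,0,0,0,-6.5,0.6,0.004,-0.038,0,0,0,-6.5,0.6]

```text
time_s: 16.17
ee_pos: [0.5138, -0.1766, 0.3264]
eef_rot: [-1.052, 1.57, 2.482]
force: [0.6, 0.5, 0.5]
grip_width: 0.0377
```

Request:
jog_arm:
  rows: [0.004,-0.035,0,0,0,-6.5,0.6,0.004,-0.035,0,0,0,-6.5,0.6,0.004,-0.01,0,0,0,0,0.6,0,0,0,0,0,0,0.6,0,0,0,0,0,0,0.6]

```text
time_s: 16.58
ee_pos: [0.526, -0.2546, 0.3262]
eef_rot: [-0.936, 1.57, 2.378]
force: [-0.1, 0.6, -0.7]
grip_width: 0.0377
```

```bash
cat >> h.py <<'E'
def rails(fn,zlo=.13,zhi=.16):
    f=np.load(f'pics/{fn}.npz');P=cloud(f['d'],f['K'],f['E']);C=f['p'].astype(int)
    m=(C[...,0]>C[...,2]+70)&(C[...,1]<190)&(P[...,2]>zlo)&(P[...,2]<zhi)&(P[...,1]<.06)&(P[...,1]>-.5)&(P[...,0]>.4)&(P[...,0]<.7)
    k,l,st,ce=cv2.connectedComponentsWithStats(m.astype(np.uint8))
    for i in range(1,k):
        if st[i,4]>40: q=P[l==i]; print('rail',pca(q),'ztop',np.percentile(q[:,2],90).round(4),'px',ce[i].round(0))
E
python3 - <<'E'
from h import *
a,Rm,o=jaw();print('jaw',a,o['ee_pos'],o['force'],o['grip_width'],o['qpos'])
snap('wrist','w8');rails('w8')
E
```

```text
jaw -80.10354207383956 [ 0.5259898  -0.25457453  0.32615812] [-0.13691566  0.56686455 -0.69413611] 0.037723790390208956 [-5.13578027e-01  3.23771595e-01  1.21503613e+00  3.13065768e-04
  1.60400934e+00  8.84502348e-01]
rail (array([ 0.5209, -0.2617]), np.float64(8.1), 'L79.2 W11.3 mm', 479) ztop 0.1476 px [253. 183.]
rail (array([ 0.5291, -0.315 ]), np.float64(8.6), 'L79.6 W11.9 mm', 595) ztop 0.1475 px [297. 182.]
rail (array([ 0.537 , -0.3684]), np.float64(8.5), 'L79.9 W12.4 mm', 716) ztop 0.1475 px [341. 180.]
```

View pics/w8.png

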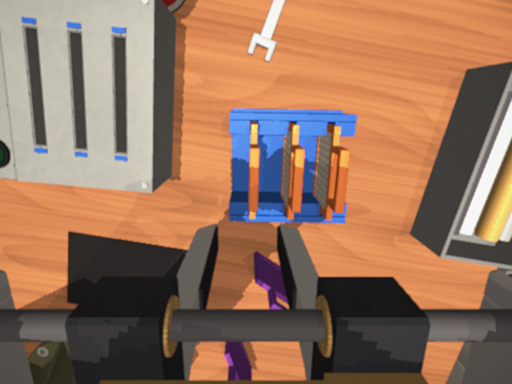

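Candidates: the orange-framed filters in the blue rack at (253,183), (297,182) and (341,180) fit the description. The purple ones at (268,280) and (237,360), loose on the bench, do not. I'll confirm with a crop.

```bash
python3 - <<'E'
from h import *
f=np.load('pics/w8.npz');p=f['p'];cv2.imwrite('pics/w8c.png',cv2.resize(p[90:350,200:380],None,fx=2.2,fy=2.2,interpolation=cv2.INTER_CUBIC)[:,:,::-1])
K=f['K'];E=f['E'];P=cloud(f['d'],K,E);C=p.astype(int)
m=(C[...,2]>C[...,0]+50)&(P[...,1]>-.16)&(P[...,1]<.1)&(P[...,2]>.09)&(P[...,2]<.13)
k,l,st,ce=cv2.connectedComponentsWithStats(m.astype(np.uint8))
for i in range(1,k):
    if st[i,4]<10: continue
    u,v=ce[i];r=E[:3,:3]@np.array([(u-K[0,2])/K[0,0],(v-K[1,2])/K[1,1],1]);t=(.11-E[2,3])/r[2];X=E[:3,3]+t*r
    print(st[i,4],X.round(4))
E
```

```text
80 [0.6563 0.0298 0.11  ]
80 [ 0.6602 -0.0223  0.11  ]
81 [ 0.6643 -0.0746  0.11  ]
59 [0.5042 0.0181 0.11  ]
58 [ 0.5082 -0.0339  0.11  ]
57 [ 0.5123 -0.0863  0.11  ]
```

View pics/w8c.png

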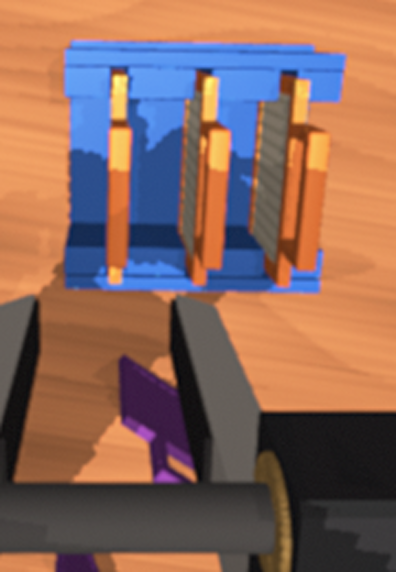

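The crop confirms three orange, white-pleated filters in the rack; the purple one is a decoy. I'll take filter A, the nearest to the blower.

Request:
jog_arm:
  rows: [-0.005,-0.007,0,0,0,-1.5,0.6,0,0,-0.04,0,0,0,0.6,0,0,-0.04,0,0,0,0.6,0,0,-0.04,0,0,0,0.6,0,0,0,0,0,0,0.6,0,0,0,0,0,0,0.6]

```text
time_s: 17.13
ee_pos: [0.5203, -0.2617, 0.2071]
eef_rot: [-0.684, 1.569, 2.603]
force: [0.4, 0.1, 1.5]
grip_width: 0.0375
```

```bash
python3 - <<'E'
from h import *
a,Rm,o=jaw();print('jaw',a,o['ee_pos'],o['force'],o['grip_width'])
E
```

```text
jaw -81.71532778604418 [ 0.52033968 -0.26168684  0.20706622] [0.35400186 0.08471087 1.49384   ] 0.037462108871456616
```

Request:
jog_arm:
  rows: [0.0005,0,-0.03,0,0,0,0.6,0,0,-0.03,0,0,0,0.6,0,0,-0.026,0,0,0,0.6,0,0,0,0,0,0,0.6,0,0,0,0,0,0,0.8,0,0,0,0,0,0,1,0,0,0,0,0,0,1,0,0,0,0,0,0,1]
  squeeze: 20

```text
time_s: 17.8
ee_pos: [0.522, -0.2629, 0.123]
eef_rot: [2.469, 1.568, -0.529]
force: [0.5, -0.1, 0.3]
grip_width: 0.0145
```

Request:
jog_arm:
  rows: [0,0,0,0,0,0,1,0,0,0,0,0,0,1]

```text
time_s: 17.97
ee_pos: [0.5219, -0.2629, 0.1227]
eef_rot: [2.435, 1.568, -0.563]
force: [-1.0, 0.2, 7.0]
grip_width: 0.0115
```

```bash
python3 - <<'E'
from h import *
a,Rm,o=jaw();print('jaw',a,o['ee_pos'],o['force'],o['moment'],o['grip_width'],Rm[:,0].round(4))
E
```

```text
jaw -81.74996796504779 [ 0.52187207 -0.26292776  0.12266942] [-1.0021289   0.21329897  7.01498141] [0.0201878  0.12074522 0.16922529] 0.011482427510700173 [ 0.0024 -0.0015 -1.    ]
```

Request:
jog_arm:
  rows: [0,0,0.01,0,0,0,1,0,0,0.02,0,0,0,1,0,0,0.025,0,0,0,1,0,0,0.025,0,0,0,1,0,0,0.025,0,0,0,1,0,0,0.035,0,0,0,1,0,0,0.035,0,0,0,1,0,0,0,0,0,0,1]

```text
time_s: 18.63
ee_pos: [0.5223, -0.2631, 0.3041]
eef_rot: [2.476, 1.56, -0.521]
force: [-0.2, -1.2, -0.4]
grip_width: 0.0123
```

```bash
python3 - <<'E'
from h import *
a,Rm,o=jaw();print('jaw',a,o['ee_pos'],o['force'],o['moment'],o['grip_width'],Rm[:,0].round(4))
snap('wrist','w9');snap('scene','sc9')
f=np.load('pics/sc9.npz')
E
```

```text
jaw -81.76032759582976 [ 0.52226707 -0.26309641  0.30413904] [-0.20532292 -1.15706464 -0.39812248] [-0.02821787  0.01113374  0.05926303] 0.012300155596328344 [ 0.0093 -0.0054 -0.9999]
```

View pics/w9.png

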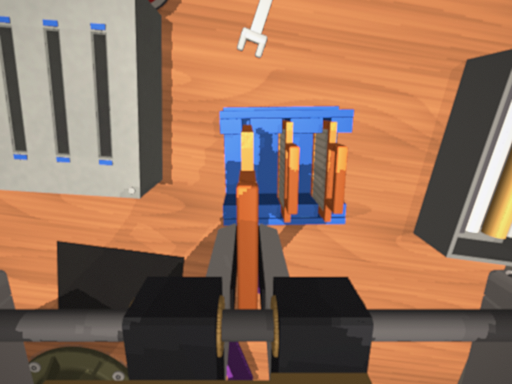

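View pics/sc9.png

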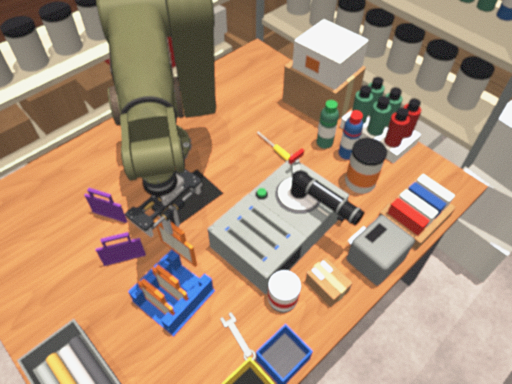

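Request:
jog_arm:
  rows: [0.0075,0.036,0,0,0,-0.5,1,0.0075,0.036,0,0,0,-0.5,1,0.0075,0.036,0,0,0,-0.5,1,0.0075,0.036,0,0,0,-0.5,1,0.0075,0.036,0,0,0,-0.5,1,0.0075,0.036,0,0,0,-0.5,1,0.0075,0.036,0,0,0,-0.5,1,0.0065,0.035,0,0,0,-0.4,1]

```text
time_s: 19.4
ee_pos: [0.5797, 0.0264, 0.2944]
eef_rot: [-0.11, 1.568, 3.107]
force: [0.9, 0.0, -2.0]
grip_width: 0.0117
```

Request:
jog_arm:
  rows: [0,0,0,0,0,0,1,0,0,0,0,0,0,1,0,0,0,0,0,0,1]

```text
time_s: 19.65
ee_pos: [0.5798, 0.0242, 0.2948]
eef_rot: [-0.001, 1.569, -3.066]
force: [-0.4, -0.4, -1.3]
grip_width: 0.0118
```

```bash
python3 - <<'E'
from h import *
a,Rm,o=jaw();print('jaw',a,o['ee_pos'],o['force'],o['grip_width'],Rm[:,0].round(4))
p,d,K,E=snap('wrist','w10')
E
```

```text
jaw -85.64299546150356 [0.5798173  0.02417571 0.29477314] [-0.43956169 -0.38037989 -1.34285466] 0.01181606809045561 [-1.9e-03 -1.0e-04 -1.0e+00]
```

View pics/w10.png

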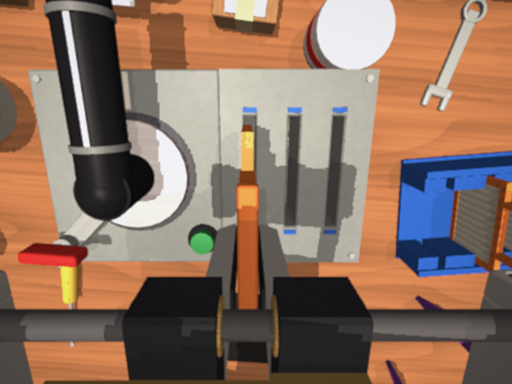

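```bash
cat >> h.py <<'E'
def marks(fn):
    f=np.load(f'pics/{fn}.npz');K=f['K'];E=f['E'];P=cloud(f['d'],K,E);C=f['p'].astype(int)
    m=(C[...,2]>C[...,0]+50)&(P[...,1]>-.16)&(P[...,1]<.1)&(P[...,2]>.09)&(P[...,2]<.13)
    k,l,st,ce=cv2.connectedComponentsWithStats(m.astype(np.uint8))
    for i in range(1,k):
        if st[i,4]<10: continue
        u,v=ce[i];r=E[:3,:3]@np.array([(u-K[0,2])/K[0,0],(v-K[1,2])/K[1,1],1]);t=(.11-E[2,3])/r[2];X=E[:3,3]+t*r
        print('mark',st[i,4],X.round(4),ce[i].round(0))
def orange(fn,zlo,zhi,box):
    P,C=pts(fn);x,y,z=P.T
    m=(C[:,0]>C[:,2]+70)&(C[:,1]<190)&(z>zlo)&(z<zhi)&(x>box[0])&(x<box[1])&(y>box[2])&(y<box[3])
    q=P[m]
    if len(q)<10: print('few',len(q));return
    print('orange',zlo,pca(q),q.min(0).round(4),q.max(0).round(4))
E
python3 - <<'E'
from h import *
marks('w10')
orange('w10',.3,.335,(.5,.7,-.02,.08));orange('w10',.25,.3,(.5,.7,-.02,.08))
E
```

```text
mark 81 [0.6565 0.0286 0.11  ] [250. 109.]
mark 80 [ 0.6605 -0.0233  0.11  ] [294. 110.]
mark 80 [ 0.6646 -0.0754  0.11  ] [340. 110.]
mark 48 [ 0.5086 -0.0352  0.11  ] [290. 232.]
mark 48 [ 0.5126 -0.0869  0.11  ] [330. 232.]
orange 0.3 (array([0.5804, 0.0253]), np.float64(4.6), 'L77.3 W11.8 mm', 2679) [0.5414 0.0165 0.3   ] [0.6192 0.0339 0.3233]
orange 0.25 (array([0.6308, 0.0293]), np.float64(3.5), 'L25.4 W9.2 mm', 436) [0.618 0.024 0.256] [0.6437 0.0343 0.3   ]
```

Request:
jog_arm:
  rows: [0.0007,-0.001,-0.02,0,0,0,1,0,0,-0.02,0,0,0,1,0,0,-0.02,0,0,0,1,0,0,0,0,0,0,1,0,0,0,0,0,0,1]

```text
time_s: 20.12
ee_pos: [0.5805, 0.0225, 0.2355]
eef_rot: [-0.058, 1.569, -3.125]
force: [0.0, 0.1, -1.4]
grip_width: 0.0119
```

```bash
python3 - <<'E'
from h import *
a,Rm,o=jaw();print('jaw',a,o['ee_pos'],o['force'],o['grip_width'],Rm[:,0].round(4))
p,d,K,E=snap('wrist','w11');snap('scene','sc11');snap('side','sd11')
a=[]
for n,s in [('sd11',(slice(140,240),slice(180,300))),('sc11',(slice(150,250),slice(210,330)))]:
    p=np.load(f'pics/{n}.npz')['p'];a.append(cv2.resize(p[s],None,fx=3.3,fy=3.3,interpolation=cv2.INTER_CUBIC))
cv2.imwrite('pics/c11.png',np.hstack(a)[:,:,::-1])
E
```

```text
jaw -85.73997835633953 [0.58053454 0.02245012 0.23554149] [ 0.02711459  0.05305128 -1.43126665] 0.011924382197682075 [-0.0017 -0.     -1.    ]
```

View pics/c11.png

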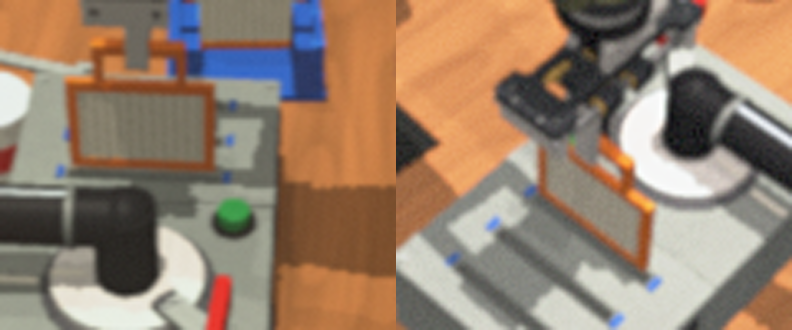

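View pics/w11.png

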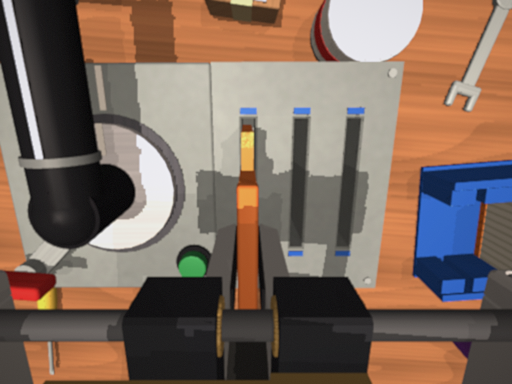

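Request:
jog_arm:
  rows: [0,0.0008,-0.01,0,0,0,1,0,0,-0.01,0,0,0,1,0,0,-0.01,0,0,0,1,0,0,-0.005,0,0,0,1,0,0,0,0,0,0,1]

```text
time_s: 20.68
ee_pos: [0.5803, 0.0243, 0.199]
eef_rot: [-0.08, 1.568, 3.137]
force: [-0.3, -0.6, -1.5]
grip_width: 0.0118
```

```bash
python3 - <<'E'
from h import *
a,Rm,o=jaw();print('jaw',a,o['ee_pos'],o['force'],o['moment'],o['grip_width'])
E
```

```text
jaw -85.65532525105968 [0.58028086 0.02430147 0.19898192] [-0.3363756  -0.58007021 -1.53383713] [-0.11794688  0.0170232   0.03177459] 0.01184096930213431
```

Request:
jog_arm:
  rows: [0,-0.0005,-0.015,0,0,0,1,0,0,-0.015,0,0,0,1,0,0,-0.015,0,0,0,1,0,0,-0.015,0,0,0,1,0,0,-0.006,0,0,0,1,0,0,0,0,0,0,1,0,0,0,0,0,0,1]

```text
time_s: 21.27
ee_pos: [0.5811, 0.0238, 0.1354]
eef_rot: [3.081, 1.57, 0.016]
force: [0.4, -0.4, 0.3]
grip_width: 0.0116
```

```bash
python3 - <<'E'
from h import *
a,Rm,o=jaw();print('jaw',a,o['ee_pos'],o['force'],o['moment'],o['grip_width'])
E
```

```text
jaw -85.65572934982778 [0.58112885 0.02381561 0.13537295] [ 0.35655803 -0.43308256  0.28353334] [ 0.01583317 -0.04156635 -0.01715195] 0.01155166089716952
```

Request:
jog_arm:
  rows: [0,0,-0.006,0,0,0,1,0,0,-0.003,0,0,0,1,0,0,0,0,0,0,1,0,0,0,0,0,0,1]

```text
time_s: 21.6
ee_pos: [0.5816, 0.0237, 0.1266]
eef_rot: [2.977, 1.569, -0.089]
force: [1.8, -1.8, 3.2]
grip_width: 0.0117
```

```bash
python3 - <<'E'
from h import *
a,Rm,o=jaw();print('jaw',a,o['ee_pos'],o['force'],o['moment'],o['grip_width'])
E
```

```text
jaw -85.65920902121205 [0.58155791 0.02366751 0.12662515] [ 1.83279284 -1.7742982   3.24247937] [-0.19093672 -0.44579584 -0.00346557] 0.011748374091611884
```

Contact came at 0.1266, where I expected home. Releasing and backing off.

Request:
jog_arm:
  rows: [0,0,0,0,0,0,0.6,0,0,0,0,0,0,0.6,0,0,0,0,0,0,0.6,0,0,0,0,0,0,0.6,0,0,0.03,0,0,0,0.6,0,0,0.04,0,0,0,0.6,0,0,0.04,0,0,0,0.6,0,0,0.04,0,0,0,0.6]

```text
time_s: 22.27
ee_pos: [0.5804, 0.0239, 0.2776]
eef_rot: [-0.134, 1.57, 3.084]
force: [0.3, -0.1, 0.7]
grip_width: 0.0377
```

Request:
jog_arm:
  rows: [-0.007,-0.037,0.02,0,0,0.5,0.6,-0.006,-0.037,0.02,0,0,0.5,0.6,-0.006,-0.037,0,0,0,0.5,0.6,-0.006,-0.037,0,0,0,0.5,0.6,-0.006,-0.037,0,0,0,0.5,0.6,-0.006,-0.037,0,0,0,0.5,0.6,-0.006,-0.037,0,0,0,0.5,0.6,-0.006,-0.04,0,0,0,0.5,0.6]

```text
time_s: 22.93
ee_pos: [0.5316, -0.275, 0.3151]
eef_rot: [-2.293, 1.571, 0.995]
force: [0.7, 0.7, 0.4]
grip_width: 0.0375
```

Request:
jog_arm:
  rows: [0,-0.02,0,0,0,0,0.6,0,0,0,0,0,0,0.6,0,0,0,0,0,0,0.6]

```text
time_s: 23.18
ee_pos: [0.5319, -0.2943, 0.3144]
eef_rot: [-0.899, 1.57, 2.386]
force: [-1.0, 0.0, -0.4]
grip_width: 0.0374
```

```bash
python3 - <<'E'
from h import *
a,Rm,o=jaw();print('jaw',a,o['ee_pos'],o['force'],o['grip_width'],o['time_s'])
snap('wrist','w12');rails('w12');marks('w12')
E
```

```text
jaw -81.75770055525092 [ 0.53186666 -0.29432731  0.31440613] [-1.00835643  0.02906425 -0.37970227] 0.03744181805444609 23.1833
rail (array([ 0.529 , -0.3153]), np.float64(8.4), 'L79.7 W11.6 mm', 576) ztop 0.1475 px [266. 184.]
rail (array([ 0.5376, -0.3686]), np.float64(8.6), 'L78.7 W12.6 mm', 661) ztop 0.1474 px [310. 183.]
mark 83 [ 0.6602 -0.0218  0.11  ] [29. 28.]
mark 86 [ 0.6643 -0.074   0.11  ] [75. 32.]
mark 46 [0.504 0.016 0.11 ] [  5. 158.]
mark 61 [ 0.5082 -0.0336  0.11  ] [ 44. 160.]
mark 63 [ 0.5123 -0.0856  0.11  ] [ 85. 163.]
```

View pics/w12.png

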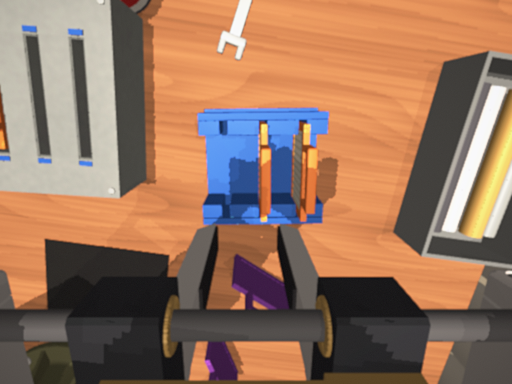

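The rack has not moved. Picking filter B at (0.529, -0.315).

Request:
jog_arm:
  rows: [-0.0025,-0.0215,0,0,0,0.1,0.6,0,0,-0.035,0,0,0,0.6,0,0,-0.035,0,0,0,0.6,0,0,-0.035,0,0,0,0.6,0,0,-0.02,0,0,0,0.6,0,0,0,0,0,0,0.6,0,0,0,0,0,0,0.6]

```text
time_s: 23.82
ee_pos: [0.53, -0.314, 0.1904]
eef_rot: [-0.926, 1.57, 2.365]
force: [-0.7, 0.1, 0.0]
grip_width: 0.0375
```

```bash
python3 - <<'E'
from h import *
a,Rm,o=jaw();print('jaw',a,o['ee_pos'],o['force'],o['grip_width'])
E
```

```text
jaw -81.47884173265984 [ 0.53003431 -0.31403415  0.19041537] [-0.69385794  0.140934    0.02257074] 0.03754494138874621
```

Request:
jog_arm:
  rows: [-0.001,-0.0015,-0.025,0,0,0,0.6,0,0,-0.025,0,0,0,0.6,0,0,-0.017,0,0,0,0.6,0,0,0,0,0,0,0.6,0,0,0,0,0,0,0.8,0,0,0,0,0,0,1,0,0,0,0,0,0,1,0,0,0,0,0,0,1]
  squeeze: 20

```text
time_s: 24.48
ee_pos: [0.5293, -0.3169, 0.1247]
eef_rot: [2.396, 1.568, -0.599]
force: [0.4, 0.3, -0.2]
grip_width: 0.0145
```

Request:
jog_arm:
  rows: [0,0,0,0,0,0,1,0,0,0,0,0,0,1]

```text
time_s: 24.65
ee_pos: [0.5292, -0.3169, 0.1244]
eef_rot: [2.415, 1.569, -0.579]
force: [-0.9, 0.6, 6.5]
grip_width: 0.0119
```

```bash
python3 - <<'E'
from h import *
a,Rm,o=jaw();print('jaw',a,o['ee_pos'],o['force'],o['moment'],o['grip_width'],Rm[:,0].round(4))
E
```

```text
jaw -81.5515941557046 [ 0.52917221 -0.31693118  0.12437388] [-0.85275667  0.5919589   6.48694894] [0.15189593 0.08484915 0.08027799] 0.011859590375011629 [ 0.0018 -0.0012 -1.    ]
```

Request:
jog_arm:
  rows: [0,0,0.01,0,0,0,1,0,0,0.02,0,0,0,1,0,0,0.025,0,0,0,1,0,0,0.025,0,0,0,1,0,0,0.025,0,0,0,1,0,0,0.035,0,0,0,1,0,0,0.03,0,0,0,1,0,0,0,0,0,0,1]

```text
time_s: 25.32
ee_pos: [0.5296, -0.3173, 0.3005]
eef_rot: [2.396, 1.561, -0.598]
force: [0.2, -0.0, -1.1]
grip_width: 0.0119
```

```bash
python3 - <<'E'
from h import *
a,Rm,o=jaw();print('jaw',a,o['ee_pos'],o['force'],o['grip_width'])
t=np.array([.5844,-.0282]);print(t-o['ee_pos'][:2])
E
```

```text
jaw -81.56242122548721 [ 0.5295554  -0.31726028  0.30045825] [ 0.20895067 -0.04590484 -1.12056387] 0.011926061275114782
[0.0548446  0.28906028]
```

Request:
jog_arm:
  rows: [0.007,0.036,0,0,0,-0.5,1,0.007,0.036,0,0,0,-0.5,1,0.007,0.036,0,0,0,-0.5,1,0.007,0.036,0,0,0,-0.5,1,0.007,0.036,0,0,0,-0.5,1,0.007,0.036,0,0,0,-0.5,1,0.007,0.036,0,0,0,-0.5,1,0.006,0.036,0,0,0,-0.5,1]

```text
time_s: 25.98
ee_pos: [0.5835, -0.0268, 0.2929]
eef_rot: [-0.148, 1.57, 3.07]
force: [-0.1, -0.8, -1.7]
grip_width: 0.0116
```

Request:
jog_arm:
  rows: [0,0,0,0,0,0,1,0,0,0,0,0,0,1,0,0,-0.02,0,0,0,1,0,0,-0.02,0,0,0,1,0,0,-0.02,0,0,0,1,0,0,0,0,0,0,1,0,0,0,0,0,0,1]

```text
time_s: 26.57
ee_pos: [0.5833, -0.0296, 0.2328]
eef_rot: [-0.117, 1.569, 3.101]
force: [-0.4, -0.0, -1.2]
grip_width: 0.0118
```

```bash
python3 - <<'E'
from h import *
a,Rm,o=jaw();print('jaw',a,o['ee_pos'],o['force'],o['grip_width'],Rm[:,0].round(4))
snap('wrist','w13');marks('w13');z=o['ee_pos'][2]
orange('w13',z+.005,z+.04,(.5,.7,-.06,.0))
E
```

```text
jaw -85.62396335082417 [ 0.58327873 -0.02961079  0.23281311] [-0.41001491 -0.01054232 -1.20709909] 0.011791873429811478 [-1.6e-03  1.0e-04 -1.0e+00]
mark 102 [0.6562 0.0289 0.11  ] [194. 109.]
mark 103 [ 0.6603 -0.0232  0.11  ] [248. 109.]
mark 116 [ 0.6648 -0.075   0.11  ] [302. 109.]
mark 69 [0.5046 0.017  0.11  ] [200. 253.]
mark 74 [ 0.5127 -0.0868  0.11  ] [295. 253.]
orange 0.2378131052313699 (array([ 0.5839, -0.0285]), np.float64(4.7), 'L79.3 W11.9 mm', 2682) [ 0.5444 -0.0373  0.2381] [ 0.6237 -0.0198  0.2591]
```

View pics/w13.png

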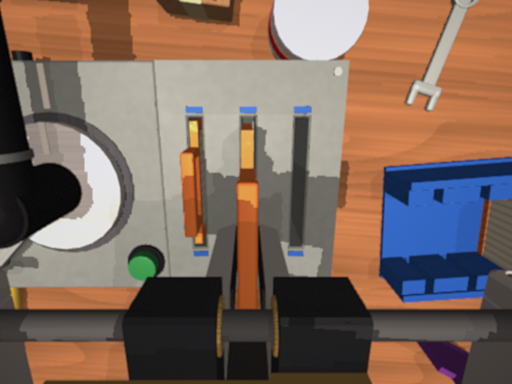

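Request:
jog_arm:
  rows: [0.0007,0.001,-0.01,0,0,0,1,0,0,-0.01,0,0,0,1,0,0,-0.01,0,0,0,1,0,0,-0.005,0,0,0,1,0,0,0,0,0,0,1]

```text
time_s: 27.03
ee_pos: [0.5838, -0.0277, 0.1963]
eef_rot: [-0.138, 1.568, 3.081]
force: [0.7, -0.3, -2.5]
grip_width: 0.012
```

```bash
python3 - <<'E'
from h import *
a,Rm,o=jaw();print('jaw',a,o['ee_pos'],o['force'],o['moment'],o['grip_width'])
E
```

```text
jaw -85.55892474461209 [ 0.58383855 -0.02765468  0.19631225] [ 0.70199216 -0.33463152 -2.5438343 ] [-0.07372909  0.02171185 -0.07511887] 0.012028234051697635
```

Request:
jog_arm:
  rows: [0,0,-0.01,0,0,0,1,0,0,-0.01,0,0,0,1,0,0,-0.015,0,0,0,1,0,0,-0.015,0,0,0,1,0,0,-0.01,0,0,0,1,0,0,0,0,0,0,1]

```text
time_s: 27.53
ee_pos: [0.5834, -0.0276, 0.1354]
eef_rot: [-0.172, 1.567, 3.047]
force: [0.8, -0.1, -1.9]
grip_width: 0.0119
```

```bash
python3 - <<'E'
from h import *
a,Rm,o=jaw();print('jaw',a,o['ee_pos'],o['force'],o['moment'],o['grip_width'])
E
```

```text
jaw -85.55764897262637 [ 0.58337525 -0.0275679   0.13539376] [ 0.83653798 -0.13097267 -1.94127589] [-0.16932667  0.00366799  0.03837584] 0.011911310345903646
```

Request:
jog_arm:
  rows: [0,0,-0.004,0,0,0,1,0,0,-0.003,0,0,0,1,0,0,0,0,0,0,1,0,0,0,0,0,0,1]

```text
time_s: 27.87
ee_pos: [0.5847, -0.028, 0.1314]
eef_rot: [2.601, 1.569, -0.464]
force: [2.7, -2.8, -3.4]
grip_width: 0.0121
```

```bash
python3 - <<'E'
from h import *
a,Rm,o=jaw();print('jaw',a,o['ee_pos'],o['force'],o['moment'],o['grip_width'])
E
```

```text
jaw -85.56415099273487 [ 0.58474332 -0.02799574  0.13142452] [ 2.6946346  -2.84268971 -3.40503188] [-0.64761026 -0.42624672 -0.00887539] 0.012077951710067326
```

Request:
jog_arm:
  rows: [0,0,-0.002,0,0,0,1,0,0,0,0,0,0,1,0,0,0,0,0,0,1]

```text
time_s: 28.12
ee_pos: [0.5846, -0.028, 0.1292]
eef_rot: [2.514, 1.57, -0.551]
force: [1.5, -4.4, -0.4]
grip_width: 0.0117
```

```bash
python3 - <<'E'
from h import *
a,Rm,o=jaw();print('jaw',a,o['ee_pos'],o['force'],o['moment'],o['grip_width'])
E
```

```text
jaw -85.5677218346097 [ 0.58460877 -0.02797587  0.12921527] [ 1.51042545 -4.41265366 -0.4341676 ] [-1.04837314 -0.44230242  0.06511619] 0.01171644168335238
```

Request:
jog_arm:
  rows: [0,0,-0.001,0,0,0,0.95,0,0,0,0,0,0,0.6,0,0,0,0,0,0,0.6,0,0,0,0,0,0,0.6,0,0,0.03,0,0,0,0.6,0,0,0.04,0,0,0,0.6,0,0,0.04,0,0,0,0.6,0,0,0.04,0,0,0,0.6]

```text
time_s: 28.78
ee_pos: [0.5839, -0.0273, 0.2797]
eef_rot: [-0.682, 1.57, 2.538]
force: [-0.0, -0.5, -0.2]
grip_width: 0.0373
```

Request:
jog_arm:
  rows: [-0.005,-0.037,0.02,0,0,0.5,0.6,-0.005,-0.037,0.02,0,0,0.5,0.6,-0.005,-0.037,0,0,0,0.5,0.6,-0.005,-0.037,0,0,0,0.5,0.6,-0.005,-0.037,0,0,0,0.5,0.6,-0.005,-0.037,0,0,0,0.5,0.6,-0.005,-0.037,0,0,0,0.5,0.6,-0.005,-0.037,0,0,0,0.5,0.6]

```text
time_s: 29.45
ee_pos: [0.544, -0.3239, 0.3173]
eef_rot: [-1.583, 1.57, 1.707]
force: [0.9, 0.2, -0.5]
grip_width: 0.0373
```

Request:
jog_arm:
  rows: [-0.003,-0.02,0,0,0,0,0.6,0,0,0,0,0,0,0.6,0,0,0,0,0,0,0.6]

```text
time_s: 29.7
ee_pos: [0.5413, -0.3428, 0.3167]
eef_rot: [-1.16, 1.57, 2.128]
force: [0.1, 0.9, 0.2]
grip_width: 0.0377
```

```bash
python3 - <<'E'
from h import *
a,Rm,o=jaw();print('jaw',a,o['ee_pos'],o['force'],o['grip_width'],o['time_s'])
snap('wrist','w14');rails('w14');marks('w14')
E
```

```text
jaw -81.6394329897809 [ 0.54129389 -0.34281256  0.31674447] [0.12478748 0.8813105  0.19095346] 0.03768514471958942 29.7
rail (array([ 0.537 , -0.3686]), np.float64(8.2), 'L79.7 W12.0 mm', 584) ztop 0.1475 px [269. 184.]
mark 85 [ 0.6641 -0.0739  0.11  ] [34. 34.]
mark 61 [ 0.508  -0.0334  0.11  ] [  7. 161.]
mark 61 [ 0.5122 -0.0853  0.11  ] [ 48. 164.]
```

View pics/w14.png

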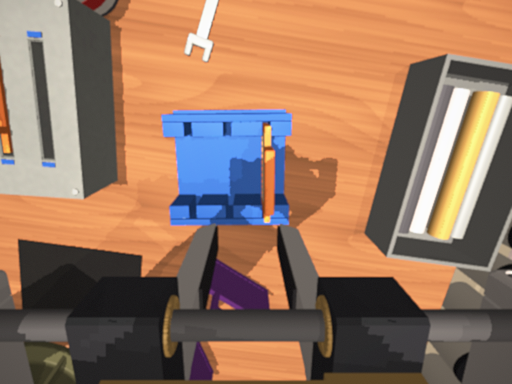

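Request:
jog_arm:
  rows: [-0.004,-0.0265,0,0,0,0,0.6,0,0,-0.035,0,0,0,0.6,0,0,-0.035,0,0,0,0.6,0,0,-0.035,0,0,0,0.6,0,0,-0.02,0,0,0,0.6,0,0,0,0,0,0,0.6,0,0,0,0,0,0,0.6]

```text
time_s: 30.33
ee_pos: [0.538, -0.3677, 0.1928]
eef_rot: [-1.057, 1.57, 2.234]
force: [-0.2, 0.4, 0.8]
grip_width: 0.0377
```

```bash
python3 - <<'E'
from h import *
a,Rm,o=jaw();print('jaw',a,o['ee_pos'],o['force'],o['grip_width'])
E
```

```text
jaw -81.47187845675944 [ 0.53801245 -0.36769643  0.19281143] [-0.22414838  0.43854153  0.82908005] 0.03769386993526216
```

Request:
jog_arm:
  rows: [-0.0005,-0.001,-0.025,0,0,0,0.6,0,0,-0.025,0,0,0,0.6,0,0,-0.02,0,0,0,0.6,0,0,0,0,0,0,0.6,0,0,0,0,0,0,0.8,0,0,0,0,0,0,1,0,0,0,0,0,0,1,0,0,0,0,0,0,1]
  squeeze: 20

```text
time_s: 31.0
ee_pos: [0.5376, -0.3703, 0.1242]
eef_rot: [2.348, 1.568, -0.646]
force: [0.6, -0.3, 0.1]
grip_width: 0.0141
```

Request:
jog_arm:
  rows: [0,0,0,0,0,0,1,0,0,0,0,0,0,1]

```text
time_s: 31.17
ee_pos: [0.5375, -0.3703, 0.1239]
eef_rot: [2.351, 1.568, -0.643]
force: [-0.1, 0.8, 7.2]
grip_width: 0.0117
```

```bash
python3 - <<'E'
from h import *
a,Rm,o=jaw();print('jaw',a,o['ee_pos'],o['force'],o['moment'],o['grip_width'],Rm[:,0].round(4))
E
```

```text
jaw -81.55146114468806 [ 0.53754961 -0.37028639  0.12391862] [-0.11774888  0.82685169  7.22701175] [0.14185504 0.05815162 0.09718129] 0.011678537930199238 [ 0.0019 -0.0014 -1.    ]
```

Request:
jog_arm:
  rows: [0,0,0.01,0,0,0,1,0,0,0.02,0,0,0,1,0,0,0.025,0,0,0,1,0,0,0.025,0,0,0,1,0,0,0.025,0,0,0,1,0,0,0.035,0,0,0,1,0,0,0.03,0,0,0,1,0,0,0,0,0,0,1]

```text
time_s: 31.83
ee_pos: [0.5378, -0.3705, 0.3001]
eef_rot: [2.338, 1.561, -0.656]
force: [-0.3, -0.2, 0.1]
grip_width: 0.0119
```

```bash
python3 - <<'E'
from h import *
a,Rm,o=jaw();print('jaw',a,o['ee_pos'],o['force'],o['moment'],o['grip_width'],Rm[:,0].round(4))
print(np.array([.5888,-.0800])-o['ee_pos'][:2])
E
```

```text
jaw -81.56123870205566 [ 0.5378175  -0.37054252  0.30012926] [-0.29900707 -0.23834809  0.08336411] [0.00822213 0.00664911 0.00292056] 0.011920808059718721 [ 0.0078 -0.006  -1.    ]
[0.0509825  0.29054252]
```

Request:
jog_arm:
  rows: [0.0065,0.036,0,0,0,-0.5,1,0.0065,0.036,0,0,0,-0.5,1,0.0065,0.036,0,0,0,-0.5,1,0.0065,0.036,0,0,0,-0.5,1,0.0065,0.036,0,0,0,-0.5,1,0.0065,0.036,0,0,0,-0.5,1,0.0065,0.036,0,0,0,-0.5,1,0.0065,0.038,0,0,0,-0.5,1]

```text
time_s: 32.5
ee_pos: [0.5888, -0.0783, 0.2926]
eef_rot: [0.617, 1.571, -2.448]
force: [0.6, -0.2, -1.3]
grip_width: 0.0118
```

Request:
jog_arm:
  rows: [0,0,0,0,0,0,1,0,0,0,0,0,0,1,0,0,-0.02,0,0,0,1,0,0,-0.02,0,0,0,1,0,0,-0.02,0,0,0,1,0,0,0,0,0,0,1,0,0,0,0,0,0,1]

```text
time_s: 33.08
ee_pos: [0.5886, -0.081, 0.2322]
eef_rot: [-0.176, 1.569, 3.042]
force: [0.6, -0.1, -0.1]
grip_width: 0.012
```

```bash
python3 - <<'E'
from h import *
a,Rm,o=jaw();print('jaw',a,o['ee_pos'],o['force'],o['grip_width'],Rm[:,0].round(4))
snap('wrist','w15');marks('w15');z=o['ee_pos'][2]
orange('w15',z+.005,z+.04,(.5,.7,-.12,-.05))
E
```

```text
jaw -85.62899105524293 [ 0.58862806 -0.08098196  0.23224711] [ 0.57338038 -0.08267264 -0.14771614] 0.012019218835669938 [-1.5e-03  1.0e-04 -1.0e+00]
mark 115 [0.6561 0.0291 0.11  ] [140. 111.]
mark 117 [ 0.6602 -0.0228  0.11  ] [194. 111.]
mark 116 [ 0.6642 -0.0746  0.11  ] [248. 111.]
mark 73 [0.5038 0.0174 0.11  ] [153. 255.]
mark 73 [ 0.5079 -0.0349  0.11  ] [201. 255.]
orange 0.2372471099614877 (array([ 0.5894, -0.0798]), np.float64(4.6), 'L78.3 W11.8 mm', 2681) [ 0.5502 -0.0888  0.2375] [ 0.6287 -0.0712  0.2605]
```

View pics/w15.png

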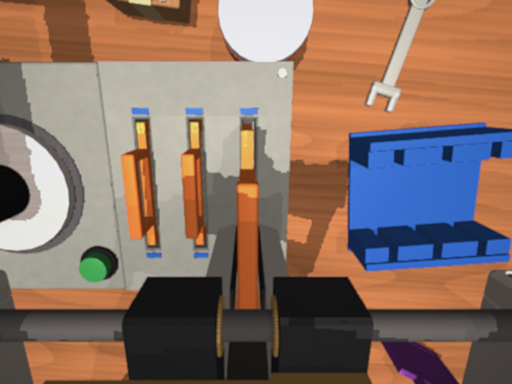

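Request:
jog_arm:
  rows: [-0.0005,0.001,-0.01,0,0,0,1,0,0,-0.01,0,0,0,1,0,0,-0.01,0,0,0,1,0,0,-0.005,0,0,0,1,0,0,0,0,0,0,1]

```text
time_s: 33.55
ee_pos: [0.588, -0.079, 0.1957]
eef_rot: [-0.156, 1.569, 3.063]
force: [-0.1, -1.9, -1.8]
grip_width: 0.0116
```

Request:
jog_arm:
  rows: [0,0,-0.01,0,0,0,1,0,0,-0.01,0,0,0,1,0,0,-0.015,0,0,0,1,0,0,-0.015,0,0,0,1,0,0,-0.01,0,0,0,1,0,0,0,0,0,0,1]

```text
time_s: 34.05
ee_pos: [0.5877, -0.079, 0.1348]
eef_rot: [-0.143, 1.568, 3.076]
force: [0.4, -3.8, -3.5]
grip_width: 0.012
```

Request:
jog_arm:
  rows: [0,0,-0.004,0,0,0,1,0,0,-0.004,0,0,0,1,0,0,0,0,0,0,1,0,0,0,0,0,0,1]

```text
time_s: 34.38
ee_pos: [0.5894, -0.079, 0.1312]
eef_rot: [2.927, 1.568, -0.137]
force: [-1.7, -1.1, 8.9]
grip_width: 0.0118
```

```bash
python3 - <<'E'
from h import *
a,Rm,o=jaw();print('jaw',a,o['ee_pos'],o['force'],o['moment'],o['grip_width'])
E
```

```text
jaw -85.55846030366756 [ 0.58942302 -0.07902513  0.13124395] [-1.6965378  -1.12738517  8.86340088] [-0.35532775  0.34393862 -0.02993049] 0.011772104984063312
```

Request:
jog_arm:
  rows: [0,0,0,0,0,0,0.95,0,0,0,0,0,0,0.6,0,0,0,0,0,0,0.6,0,0,0,0,0,0,0.6,0,0,0.03,0,0,0,0.6,0,0,0.04,0,0,0,0.6,0,0,0.04,0,0,0,0.6,0,0,0.04,0,0,0,0.6]

```text
time_s: 35.05
ee_pos: [0.5881, -0.0787, 0.2811]
eef_rot: [-0.924, 1.57, 2.295]
force: [0.1, 0.2, 0.3]
grip_width: 0.0378
```

Request:
jog_arm:
  rows: [-0.02,0.01,0.02,0,0,2,1,-0.02,0.01,0.02,0,0,2,1,-0.02,0.01,0,0,0,2,1,-0.02,0.01,0,0,0,2,1,-0.01,0.01,0,0,0,2,1,0,0,0,0,0,0,1,0,0,0,0,0,0,1]

```text
time_s: 35.63
ee_pos: [0.4986, -0.0287, 0.3197]
eef_rot: [2.905, 1.57, 0.016]
force: [0.2, -0.1, -0.3]
grip_width: 0.0002
```

```bash
python3 - <<'E'
from h import *
a,Rm,o=jaw();print('jaw',a,o['ee_pos'],o['force'],o['grip_width'],o['time_s'])
snap('wrist','w16');rails('w16');marks('w16')
snap('side','sd16');snap('scene','sc16')
for n in ['sd16','sc16']: print(n);rails(n)
P,C=pts('w16');x,y,z=P.T
g=(C[:,1]>C[:,0]+40)&(z>.122)&(z<.136)&(x>.4)&(x<.6)&(y>0)&(y<.15);print('btn',pca(P[g]),np.median(z[g]))
a=[]
for n,s in [('sd16',(slice(130,250),slice(180,300))),('sc16',(slice(150,270),slice(200,320)))]:
    p=np.load(f'pics/{n}.npz')['p'];a.append(cv2.resize(p[s],None,fx=3.3,fy=3.3,interpolation=cv2.INTER_CUBIC))
cv2.imwrite('pics/c16.png',np.hstack(a)[:,:,::-1])
E
```

```text
jaw -75.56447571954884 [ 0.49862316 -0.02872576  0.31973096] [ 0.22330997 -0.10300482 -0.2865059 ] 0.00023152835545363787 35.6333
rail (array([0.5803, 0.0245]), np.float64(4.5), 'L79.8 W12.1 mm', 863) ztop 0.1515 px [221.  94.]
rail (array([ 0.5847, -0.0276]), np.float64(4.5), 'L79.5 W11.9 mm', 813) ztop 0.1516 px [267. 102.]
rail (array([ 0.5885, -0.0778]), np.float64(4.5), 'L79.8 W12.0 mm', 907) ztop 0.1554 px [311. 111.]
mark 81 [0.6568 0.0289 0.11  ] [234.  29.]
mark 82 [ 0.6608 -0.0232  0.11  ] [279.  37.]
mark 78 [ 0.6649 -0.0749  0.11  ] [322.  46.]
mark 59 [0.5048 0.0173 0.11  ] [215. 158.]
mark 57 [ 0.5087 -0.0345  0.11  ] [254. 165.]
mark 51 [ 0.513  -0.0871  0.11  ] [294. 172.]
sd16
rail (array([ 0.5916, -0.0777]), np.float64(4.7), 'L78.4 W20.0 mm', 119) ztop 0.1565 px [225. 162.]
rail (array([ 0.5894, -0.0267]), np.float64(5.0), 'L76.9 W20.1 mm', 124) ztop 0.1528 px [224. 173.]
rail (array([0.5846, 0.0244]), np.float64(4.3), 'L77.2 W17.2 mm', 137) ztop 0.1524 px [222. 184.]
sc16
rail (array([0.5831, 0.0246]), np.float64(4.5), 'L80.2 W14.2 mm', 124) ztop 0.1522 px [270. 215.]
rail (array([ 0.5867, -0.0272]), np.float64(4.5), 'L82.5 W14.6 mm', 127) ztop 0.1517 px [258. 226.]
rail (array([ 0.5906, -0.078 ]), np.float64(5.0), 'L80.5 W14.9 mm', 141) ztop 0.1562 px [246. 236.]
btn (array([0.4914, 0.0756]), np.float64(150.6), 'L28.6 W28.2 mm', 452) 0.1287074030410977
```

View pics/w16.png

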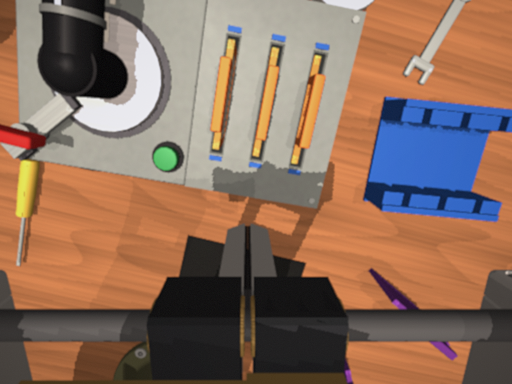

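View pics/c16.png

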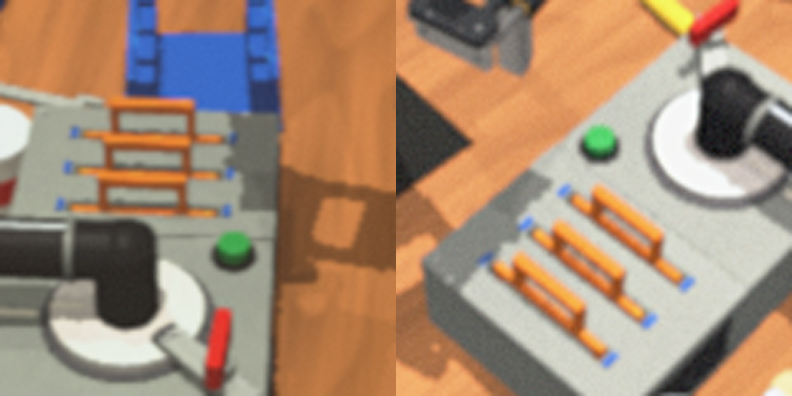

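Filters 2 and 3 are home, with rail tops at 151.5 mm. The one in slot 1 is leaning and stands 4 mm high (155.4 mm). I'll regrasp it, straighten it and seat it.

Request:
jog_arm:
  rows: [0.03,-0.017,0,0,0,-3.5,0.6,0.03,-0.017,0,0,0,-3.5,0.6,0.03,-0.016,0,0,0,-3,0.6,0,0,-0.035,0,0,0,0.6,0,0,-0.035,0,0,0,0.6,0,0,-0.03,0,0,0,0.6,0,0,0,0,0,0,0.6,0,0,0,0,0,0,0.6]

```text
time_s: 36.45
ee_pos: [0.5885, -0.0793, 0.2187]
eef_rot: [-0.282, 1.568, 2.937]
force: [-0.6, 0.2, 1.2]
grip_width: 0.0377
```

```bash
python3 - <<'E'
from h import *
a,Rm,o=jaw();print('jaw',a,o['ee_pos'],o['force'],o['grip_width'])
E
```

```text
jaw -85.59926826871022 [ 0.58850043 -0.07926101  0.21869034] [-0.6318652   0.17312428  1.20298456] 0.0376508485196964
```

Request:
jog_arm:
  rows: [0,0,-0.03,0,0,0,0.6,0,0,-0.03,0,0,0,0.6,0,0,-0.028,0,0,0,0.6,0,0,0,0,0,0,0.8,0,0,0,0,0,0,1,0,0,0,0,0,0,1,0,0,0,0,0,0,1,0,0,0,0,0,0,1]
  squeeze: 20

```text
time_s: 37.12
ee_pos: [0.5896, -0.0792, 0.1338]
eef_rot: [2.849, 1.567, -0.215]
force: [1.5, -0.9, 6.5]
grip_width: 0.0121
```

Request:
jog_arm:
  rows: [0,0,0,0,0,0,1,0,0,0,0,0,0,1]

```text
time_s: 37.28
ee_pos: [0.5896, -0.0792, 0.1336]
eef_rot: [2.839, 1.567, -0.225]
force: [0.9, -0.3, 7.5]
grip_width: 0.0119
```

```bash
python3 - <<'E'
from h import *
a,Rm,o=jaw();print('jaw',a,o['ee_pos'],o['force'],o['moment'],o['grip_width'])
E
```

```text
jaw -85.55966224054907 [ 0.58963129 -0.07923801  0.13364037] [ 0.93711227 -0.33110846  7.45874487] [-0.14285857 -0.08945791 -0.06588558] 0.011851823060139512
```

Request:
jog_arm:
  rows: [0,-0.001,0.004,0,0,0,1,0,-0.001,0.004,0,0,0,1,0,0,0,0,0,0,1,0,0,-0.004,0,0,0,1,0,0,-0.004,0,0,0,1,0,0,0,0,0,0,1]

```text
time_s: 37.78
ee_pos: [0.5881, -0.0809, 0.1304]
eef_rot: [-0.222, 1.569, 2.997]
force: [-0.3, 0.9, -1.2]
grip_width: 0.0115
```

```bash
python3 - <<'E'
from h import *
a,Rm,o=jaw();print('jaw',a,o['ee_pos'],o['force'],o['moment'],o['grip_width'])
E
```

```text
jaw -85.55997667106908 [ 0.58810721 -0.08091457  0.13038517] [-0.28906301  0.90691018 -1.21277966] [ 0.0486284  -0.04102491 -0.06020634] 0.011523585581970842
```

Request:
jog_arm:
  rows: [0,0,-0.002,0,0,0,1,0,0,-0.001,0,0,0,1,0,0,0,0,0,0,1,0,0,0,0,0,0,1]

```text
time_s: 38.12
ee_pos: [0.5887, -0.0813, 0.1303]
eef_rot: [2.579, 1.569, -0.485]
force: [-9.1, -1.1, 20.0]
grip_width: 0.0118
```

```bash
python3 - <<'E'
from h import *
a,Rm,o=jaw();print('jaw',a,o['ee_pos'],o['force'],o['moment'],o['grip_width'])
E
```

```text
jaw -85.56135637258315 [ 0.58874089 -0.08127017  0.13032232] [-9.10702061 -1.14916069 20.03054979] [-0.01850639  1.83763715 -0.0429454 ] 0.011835784888566672
```

Firm contact at home height with 20 N. Releasing and checking.

Request:
jog_arm:
  rows: [0,0,0.001,0,0,0,0.95,0,0,0,0,0,0,0.6,0,0,0,0,0,0,0.6,0,0,0,0,0,0,0.6,0,0,0.03,0,0,0,0.6,0,0,0.04,0,0,0,0.6,0,0,0.04,0,0,0,0.6,0,0,0.04,0,0,0,0.6]

```text
time_s: 38.78
ee_pos: [0.5882, -0.0808, 0.2808]
eef_rot: [-0.306, 1.57, 2.913]
force: [0.3, 0.5, 0.6]
grip_width: 0.0376
```

Request:
jog_arm:
  rows: [-0.02,0.02,0.02,0,0,2,1,-0.02,0.02,0,0,0,2,1,-0.02,0.02,0,0,0,2,1,-0.02,0.02,0,0,0,2,1,-0.017,0.02,0,0,0,2,1,0,0,0,0,0,0,1,0,0,0,0,0,0,1]

```text
time_s: 39.37
ee_pos: [0.4913, 0.0197, 0.2996]
eef_rot: [2.782, 1.57, -0.106]
force: [0.2, -0.5, 0.1]
grip_width: 0.0008
```

```bash
python3 - <<'E'
from h import *
a,Rm,o=jaw();print('jaw',a,o['ee_pos'],o['force'],o['grip_width'],o['time_s'])
snap('wrist','w17');rails('w17')
snap('side','sd17');snap('scene','sc17')
for n in ['sd17','sc17']: print(n);rails(n)
P,C=pts('w17');x,y,z=P.T
g=(C[:,1]>C[:,0]+40)&(z>.122)&(z<.136)&(x>.4)&(x<.6)&(y>0)&(y<.15);print('btn',pca(P[g]),np.median(z[g]))
E
```

```text
jaw -75.48285271797933 [0.4912627  0.01967398 0.2995939 ] [ 0.15379863 -0.53281721  0.11774051] 0.0007707894498754787 39.3667
rail (array([0.5804, 0.0247]), np.float64(4.5), 'L79.8 W11.8 mm', 922) ztop 0.1515 px [266.  98.]
rail (array([ 0.5848, -0.0273]), np.float64(4.5), 'L80.0 W12.1 mm', 999) ztop 0.1514 px [314. 107.]
rail (array([ 0.5864, -0.0795]), np.float64(4.6), 'L79.8 W12.2 mm', 1048) ztop 0.1515 px [361. 118.]
sd17
rail (array([ 0.5915, -0.0779]), np.float64(2.8), 'L78.8 W17.7 mm', 117) ztop 0.1525 px [226. 162.]
rail (array([ 0.5895, -0.0273]), np.float64(4.0), 'L77.3 W18.0 mm', 121) ztop 0.1522 px [224. 173.]
rail (array([0.5848, 0.0253]), np.float64(4.7), 'L77.3 W19.0 mm', 141) ztop 0.1526 px [222. 184.]
sc17
rail (array([0.5847, 0.0247]), np.float64(4.2), 'L81.4 W13.7 mm', 121) ztop 0.1519 px [270. 215.]
rail (array([ 0.5876, -0.0277]), np.float64(4.5), 'L80.4 W16.5 mm', 130) ztop 0.1518 px [258. 226.]
rail (array([ 0.5883, -0.0797]), np.float64(4.2), 'L79.9 W15.0 mm', 137) ztop 0.1516 px [245. 237.]
btn (array([0.4916, 0.0759]), np.float64(156.4), 'L29.0 W28.2 mm', 488) 0.12865122613657404
```

View pics/w17.png

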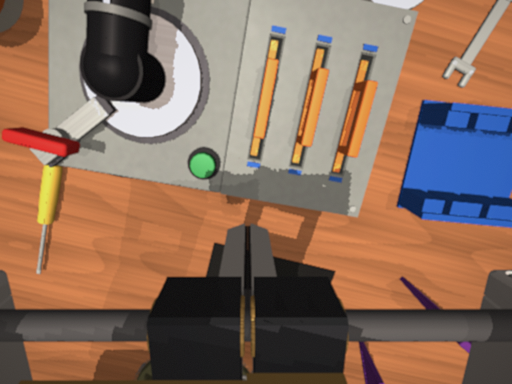

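All three rail tops are now level at 151.5 mm, so they are home. Next is the button.

Request:
jog_arm:
  rows: [0,0.028,0,0,0,0,1,0,0.028,0,0,0,0,1,0,0,-0.04,0,0,0,1,0,0,-0.04,0,0,0,1,0,0,-0.04,0,0,0,1,0,0,-0.03,0,0,0,1,0,0,0,0,0,0,1,0,0,0,0,0,0,1]

```text
time_s: 40.18
ee_pos: [0.4916, 0.0745, 0.149]
eef_rot: [-0.166, 1.568, -3.057]
force: [0.1, 0.1, 1.0]
grip_width: 0.0003
```

```bash
python3 - <<'E'
from h import *
a,Rm,o=jaw();print('jaw',a,o['ee_pos'],o['force'],o['moment'],o['grip_width'])
E
```

```text
jaw -75.61887325369781 [0.49162042 0.07453971 0.14899504] [0.13152924 0.11055827 0.99403801] [0.00367686 0.00107352 0.02805333] 0.00032201841259974997
```

Request:
jog_arm:
  rows: [0,0.001,-0.01,0,0,0,1,0,0,-0.01,0,0,0,1,0,0,0,0,0,0,1]

```text
time_s: 40.43
ee_pos: [0.4915, 0.076, 0.1286]
eef_rot: [-0.274, 1.571, 3.119]
force: [-0.0, 0.4, 0.3]
grip_width: 0.0003
```

Request:
jog_arm:
  rows: [0,0,-0.002,0,0,0,1,0,0,-0.002,0,0,0,1,0,0,-0.002,0,0,0,1,0,0,0,0,0,0,1]

```text
time_s: 40.77
ee_pos: [0.4918, 0.076, 0.1239]
eef_rot: [2.889, 1.57, -0.001]
force: [-1.6, 0.7, 2.9]
grip_width: 0.0006
```

```bash
python3 - <<'E'
from h import *
a,Rm,o=jaw();print('jaw',a,o['ee_pos'],o['force'],o['moment'],o['grip_width'])
E
```

```text
jaw -75.5570846237454 [0.49180146 0.07604191 0.12386689] [-1.59996577  0.68258629  2.90569583] [-0.13459249  0.33706653 -0.0504401 ] 0.000643124126355766
```

Request:
jog_arm:
  rows: [0,0,-0.0015,0,0,0,1,0,0,-0.0015,0,0,0,1,0,0,0,0,0,0,1]

```text
time_s: 41.02
ee_pos: [0.4918, 0.0761, 0.1212]
eef_rot: [2.913, 1.57, 0.024]
force: [-2.3, -0.7, 9.5]
grip_width: 0.0003
```

Request:
jog_arm:
  rows: [0,0,-0.001,0,0,0,1,0,0,0,0,0,0,1,0,0,0,0,0,0,1]

```text
time_s: 41.27
ee_pos: [0.492, 0.076, 0.1211]
eef_rot: [2.918, 1.569, 0.028]
force: [-8.4, -1.1, 20.2]
grip_width: 0.0003
```

It is at the hard stop: 7 mm of travel and the force rising to 20 N after the dip, so it has clicked. Retracting and doing a final check.

Request:
jog_arm:
  rows: [0,0,0.01,0,0,0,1,0,0,0.03,0,0,0,1,0,0,0.04,0,0,0,1,0,0,0.04,0,0,0,1,0,0,0.04,0,0,0,1,-0.03,-0.02,0.02,0,0,0,1,-0.03,-0.02,0,0,0,0,1,0,0,0,0,0,0,1]

```text
time_s: 41.93
ee_pos: [0.4289, 0.0344, 0.3011]
eef_rot: [2.75, 1.568, -0.14]
force: [-0.0, -0.6, 0.4]
grip_width: 0.0003
```

Request:
jog_arm:
  rows: [0,0,0,0,0,0,1,0,0,0,0,0,0,1]

```text
time_s: 42.1
ee_pos: [0.4319, 0.0362, 0.2994]
eef_rot: [-3.005, 1.57, 0.388]
force: [0.0, -0.3, -0.0]
grip_width: 0.0007
```

```bash
python3 - <<'E'
from h import *
a,Rm,o=jaw();print('jaw',a,o['ee_pos'],o['force'],o['time_s'])
snap('wrist','w18');snap('scene','sc18');rails('w18');rails('sc18')
for n in ['w18']:
    P,C=pts(n);x,y,z=P.T
    red=(C[:,0]>C[:,1]+70)&(C[:,1]<90)&(z>.14)&(z<.19)&(x>.4)&(x<.55)&(y>.15)&(y<.3)
    print('knob',pca(P[red]))
    g=(C[:,1]>C[:,0]+40)&(z>.115)&(z<.136)&(x>.4)&(x<.6)&(y>0)&(y<.15);print('btn',pca(P[g]),np.median(z[g]))
    for lo in np.arange(.62,.76,.04):
        m=(z>.17)&(z<.222)&(x>lo)&(x<lo+.01)&(abs(y-.17)<.04)
        if m.sum()>20: print(lo.round(2),(y[m].min()+y[m].max())/2)
E
```

```text
jaw -75.57896765573508 [0.43188021 0.03618017 0.29942051] [ 0.02307938 -0.29247288 -0.01332891] 42.1
rail (array([0.5798, 0.025 ]), np.float64(4.4), 'L78.7 W11.7 mm', 1087) ztop 0.1516 px [297.  42.]
rail (array([ 0.5849, -0.0272]), np.float64(4.4), 'L80.4 W12.3 mm', 1205) ztop 0.1515 px [348.  51.]
rail (array([ 0.5863, -0.0792]), np.float64(4.5), 'L79.5 W12.2 mm', 1271) ztop 0.1514 px [396.  63.]
rail (array([0.5832, 0.0245]), np.float64(3.9), 'L81.3 W14.2 mm', 121) ztop 0.1521 px [270. 215.]
rail (array([ 0.5877, -0.0276]), np.float64(5.0), 'L80.2 W15.1 mm', 128) ztop 0.1523 px [258. 226.]
rail (array([ 0.5894, -0.0792]), np.float64(5.0), 'L80.4 W14.3 mm', 142) ztop 0.1518 px [245. 237.]
knob (array([0.4824, 0.2362]), np.float64(90.1), 'L64.0 W14.1 mm', 1099)
btn (array([0.4915, 0.0764]), np.float64(150.5), 'L28.9 W30.3 mm', 549) 0.1286730813281985
```

View pics/sc18.png

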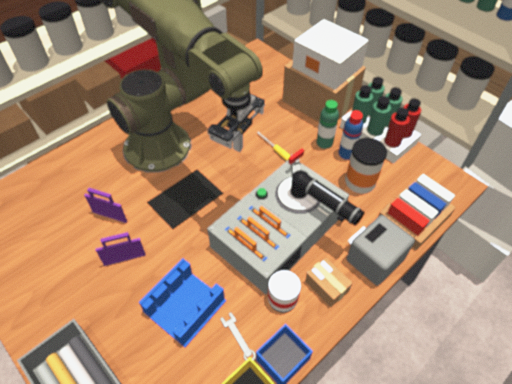

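The scene shows all three filters in the bay at (270,215), (258,226) and (245,237). The duct points along +x and the rack is empty; the bystanders look untouched. Handing in.

```bash
python3 -c "
from station import ctrl
print(ctrl.hand_in())"
```

```text
the job is handed in; nothing more can be done
None
```

The job is done in the order asked and handed in at about 42 s of robot time; the hand-in gives no verdict.

- **Clamp, freeing:** I backed the red knob off about 66°. The duct then moved with only a few newtons, so it was not forced while clamped.
- **Duct:** I swung it round to the index mark. Its direction measures about 4.9° against 4.4° for the blower, so it is within about 0.01 rad of the working position.
- **Clamp, retightened:** The wing reads about 90°, where it started at 86.3°. From your stated start range that puts the clamp between about -0.69 and -0.89 rad, well past the -0.5 needed.
- **Filters:** All three orange filters went into slots 1 to 3. The one in slot 1 first stuck 4 mm high and leaning, so I regrasped it and seated it. All three rail tops now read about 151.5 mm, against 150 mm expected at home; the small excess is the same on all three and within camera accuracy.
- **Reset button:** I pressed it to its hard stop, 7 mm of travel with the force rising to 20 N, and it sprang back.

In the last scene picture the purple look-alikes and the bystanders appear unmoved. After the second filter came out, the rack seemed to sit slightly further over in the pictures, but I did not measure it.

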